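# Gauge the bore of a printed roller

## Task

Take the white roller off the printer's bed without letting it roll away, and lay it gently on the two bars of the gauge fixture with its open end away from the end stop, and let go. Then slide the plain end of the depth rod into its bore until it bottoms and the roller is pushed home against the end stop, leave the rod there, and slide the carriage so that its pointer stands level with the outer face of the rod's head. Do not disturb the two sockets and the bottle.

Things in the scene. Friction and masses are not known exactly. Their poses are not given: they have to be found in the camera images.
- printer: Fixed desktop printer, 374 mm wide (y), its front facing the robot along -x. Origin on the table under the centre of its bed. Flat rimless bed top 240 (x) by 250 (y) mm, 80 mm above the origin, on a base 300 by 300 mm. Uprights 40 by 30 mm at x = 0, y = -172 and +172 mm, 270 mm tall. Print head: x 20 to 70, y 75 to 125 mm, down to z = 180 mm.
- beam (a point): Middle of the front lower edge of the printer's fixed gantry beam, axes as the printer's, 30 mm in front (-x) of the bed's centre and 215 mm above the table. The beam is 55 mm deep (to +x), 40 mm tall and spans the printer's width, hanging over the roller: reach under it with the tool slanted in from the -x side.
- roller: White printed plastic roller, loose, 50 mm diameter, 130 mm long, about 0.165 kg, lying on the bed under the beam; it rolls if nudged. Origin at its centre, x axis along its length. Round open bore (22 mm) in its -x end face, which faces the robot at the start; closed flat face at +x.
- mouth (a point): Centre of the roller's open end face, 65 mm from the roller's origin along its -x.
- bore_floor (a point): Centre of the flat floor of the roller's blind bore, axes as the roller's. The bore is 80 to 110 mm deep, differing from part to part.
- fixture: Fixed gauge fixture; origin on the table, +x points to its end stop, z up. Base plate 12 mm thick, x -220 to +95, y -40 to +110 mm. Two round bars 12 mm thick along x, x -45 to +75 mm, axes at y -14 and +14, z 48 mm, on a block 36 mm wide. End stop: upright plate, face at x = +75 mm, 40 mm wide, up to z = 97 mm.
- rest (a point): Where the roller's centre is when it lies on the bars with its closed end against the stop: fixture x = +10, y = 0, z = 76 mm. Its axis is then along the fixture's x, its open face at x = -55 mm.
- carriage (a joint): Slide of the pointer carriage along the fixture's x (m): 0 at the far end from the stop, grows to 0.11 toward the stop; about 1.5 N of friction, stays where left.
- pointer (a point): End of the carriage's thin steel pointer, axes as the fixture's: at fixture x = -195 mm + joint, y = +12, z = 28 mm. Grip fin of the carriage: at the pointer's x, centred 73 mm from the pointer's end along +y; 14 mm thick in x, 28 mm in y, from z = 37 to 87 mm. Carriage body below it 36 mm long in x.
- rod: Depth rod, loose plain steel-coloured round rod, 12 mm diameter, 165 mm long over all, 0.08 kg, lying level on its stand with its axis 50 mm above the table. Origin at mid length, on the axis. x axis along it: rounded plain end at +x, at -x a round head 20 mm in diameter and 8 mm long.
- rod_tip (a point): Plain end of the rod, 82.5 mm from the rod's origin along +x.
- rod_tail (a point): Outer face of the rod's head, 82.5 mm from the rod's origin along -x.
- stand: Fixed white stand of the rod; origin on the table below the rod's middle at the start, x along the rod. Base 130 by 50 mm, 8 mm high, x -50 to +80. Two forked posts 8 mm thick at x = -20 and +60 mm, 32 mm wide, up to z = 60 mm, the rod lying in their notches; about 50 mm of bare rod between its head and the first post.
- socket_a: Bystander: white printed socket standing on the bed at the printer's +y side, 38 mm diameter, 50 mm tall, origin at its underside. Leave alone.
- socket_b: Bystander: a second such socket at the -y side of the bed. Leave alone.
- bottle: Bystander: white bottle, 54 mm diameter, 130 mm tall, standing beside the fixture, origin at its underside. Leave alone.
Mind the look-alikes: they are no part of the job. What is shaped like the roller but purple or red is not meant.

How it is judged:
By the outcome, as a careful person would: the job done as asked, in the order asked, and still so for the second after the job is handed in, with the robot touching nothing.
It also fails if it takes over 72 s, if anything falls off the work surface, if the arm or the gripper's body presses on something with over 40 N, if the wrist force passes 120 N, or if a joint passes its speed limit or range.

## Robot

A 6-joint arm with a two-finger parallel gripper is mounted at the origin on the work surface. World frame = base frame: x ahead of the robot, y to its left, z up, the work surface at z = 0. Lengths are in m, angles in rad, forces in N, time in s.
With the tool pointing down it reaches from about 0.425 to 0.95 m from the base axis. Payload 3.5 kg.
Tool frame: the origin (TCP) lies at the very end of the fingers, on their centre line; the grasp point (between the pads) lies 19 mm behind it; z points along the fingers, y is the line along which they close (so a half turn about z gives the same grasp; the last joint's range is limited). The gripper opens to 85 mm and grips with 20 to 120 N. Pads are 22 mm wide; open, the fingers measure 114 mm over their backs; the gripper's body (76 mm by 85 mm) begins 54 mm behind the grasp point. The pads swing forward as they close: fully open they stand 13 mm farther back than shut.
Start: joints at [-1.376, 0.286, 1.577, -0, 1.279, -0.15], TCP at [0.228, -0.635, 0.231] pointing down, gripper open.
Joint ranges: [-2.77, 2.77], [-0.9, 2.22], [0.21, 2.48], [-1.53, 4.67], [0.24, 2.81], [-2.84, 2.84]. Speed limits (rad/s): [2.79, 2.79, 3.14, 3.14, 3.14, 3.14].

## Interface

Orientations are given as a unit quaternion [x, y, z, w].
In Python, from plant import ctrl, optics, sign_off gives the robot as it stands.
- The arm moves only by the shell command python3 -m creep 'ROWS' [FORCE]. ROWS is JSON, a list of rows, each an object of numbers: "x", "y", "z": the shift along the tool's x, y, z in mm; "rx", "ry", "rz": the turn, a rotation vector about the tool's x, y, z in degrees; "grip": the opening, from 0 (shut) to 1 (fully open). In form: [{"x": .., "y": .., "z": .., "rx": .., "ry": .., "rz": .., "grip": ..}, ...]. A call has exactly 10 rows; each row shifts and turns the commanded pose from where the row before left it, along the tool's axes as they then stand; what a row does not reach is not made up. A row lasts 1/12 s, in which the tool goes at most 41.7 mm and 7.16 degrees, less where a joint would pass 70% of its speed; a pose out of reach is approached as far as the arm can. A call with a gripper value outside its range is refused whole. The fingers move at their own pace and stop on an object; FORCE is the grip in N (left out, the last holds). Time passes only in rows, so rows that do not move let the fingers close, or fill a call up. It gives the time, the measured TCP pose, the force, the opening and the grip force at its end, in the units of the state.
- ctrl.get_state(): the state, without advancing time (a new reading comes with each control period).
- optics.read_camera(name): name is "scene" or "top" or "wrist"; returns a dict with "color" (400x640x3 uint8, blue, green, red), "K" (3x3 intrinsics, pixels), "R" (3x3) and "t" (3): a world point X has camera coordinates R X + t. Camera axes: x right, y down, z forward; pixel columns grow to the right and rows downward; lengths in m; the calibration is good to about 2 mm. A picture is of the moment at which its call begins. There is no depth.
- sign_off(): hands the job in; it is judged then, once.
The state is a dict: "time": time; "qpos": joint angles; "dq": joint speeds; "joint_efforts": joint torques, N m; "eef_pos": TCP position; "tcp_rot": TCP orientation; "contact_force": force on the tool from outside, world axes, zero at the start; "wrist_torque": the same for the moment, N m; "opening": opening from 0.0 (shut) to 1.0 (fully open); "finger_force": force on a finger pad.
Only numpy, scipy, OpenCV 4.12 (cv2) and the standard library are available. Lean on these libraries where they do the work, as an engineer would, in place of code of your own. Each camera call takes 0.05 s, during which the arm holds its last target. There are 200 camera calls.

## Working session

There is one attempt and no reset: what is moved stays moved. The work goes in short steps, Python scripts to look and compute and a shell command to move; the robot and the scene stay as the last step left them, time stands still between calls to the robot, and variables do not carry over. Pictures are saved under pics/ and viewed, at most 10 in all, crops included, and the job is handed in when it is done.

```bash
ls; mkdir -p pics
cat > h.py <<'E'
import numpy as np, cv2
from plant import ctrl, optics
from scipy.spatial.transform import Rotation as Ro
def cam(n):
    d=optics.read_camera(n); return d['color'],np.array(d['K']),np.array(d['R']),np.array(d['t'])
def ray(c,u,v):
    _,K,R,t=c; d=R.T@np.linalg.inv(K)@np.array([u,v,1.]); return -R.T@t,d
def onz(c,u,v,z):
    o,d=ray(c,u,v); return o+d*(z-o[2])/d[2]
def proj(c,X):
    _,K,R,t=c; p=K@(R@np.array(X)+t); return p[:2]/p[2]
E
python3 - <<'E'
from h import *
import pickle
print(ctrl.get_state())
a=cam('scene');b=cam('top')
pickle.dump((a,b),open('c0.pkl','wb'))
cv2.imwrite('pics/s0.png',a[0]);cv2.imwrite('pics/t0.png',b[0])
for c in(a,b): print(-c[2].T@c[3],c[2][2],c[1][0,0])
E
```

```text
pics
{'time': 0.0, 'qpos': array([-1.37601801e+00,  2.87217206e-01,  1.57819685e+00,  1.90405169e-05,
        1.27859558e+00, -1.49988494e-01]), 'dq': array([-4.69605775e-04,  2.61997443e-04,  1.59984298e-03, -2.78317200e-05,
        7.88223089e-04,  1.08658882e-03]), 'joint_efforts': array([-3.14700328e-04, -4.05981302e+01, -2.92625356e+01, -1.87594892e-04,
        5.82937835e-03,  1.23159968e-06]), 'eef_pos': array([ 0.22804409, -0.6346059 ,  0.22990207]), 'tcp_rot': array([ 9.85178491e-01,  1.71528076e-01, -1.79506636e-05, -1.20839148e-03]), 'contact_force': array([0.63548269, 1.07208891, 0.2364708 ]), 'wrist_torque': array([ 0.00489804,  0.02386107, -0.03960257]), 'finger_force': 0.0, 'opening': 1.0000390308060663}
[ 1.29933586 -0.19441104  0.69773243] [-0.75920063  0.29385923 -0.5807419 ] 384.56758187026196
[0.43840503 0.06680084 1.35837512] [ 0.09701818  0.01784188 -0.99512268] 394.46170383989073
```

View pics/s0.png

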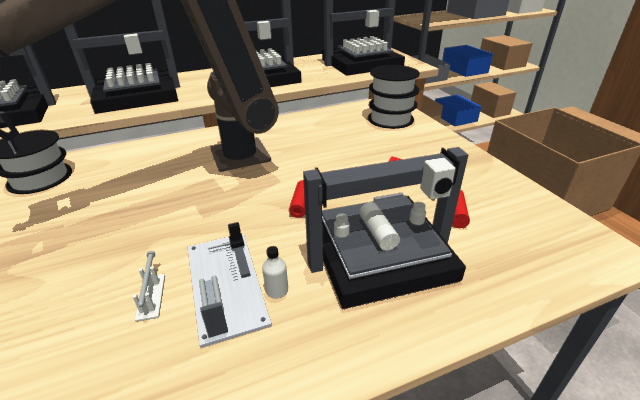

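View pics/t0.png

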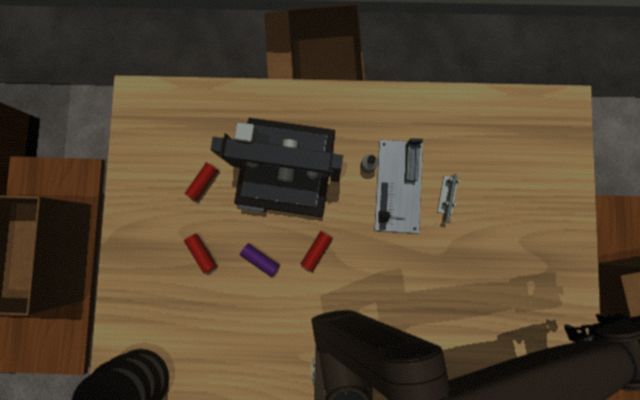

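Run:
```python
from h import *
import pickle
a,b=pickle.load(open('c0.pkl','rb'))
g=lambda im:np.clip((im/255.)**.6*255,0,255).astype('uint8')
t=cv2.resize(g(b[0][110:230,210:470]),(780,360),interpolation=cv2.INTER_CUBIC)
s=cv2.resize(a[0][190:350,130:290],(400,400),interpolation=cv2.INTER_CUBIC)
s2=cv2.resize(a[0][150:310,300:470],(400,376),interpolation=cv2.INTER_CUBIC)
cv2.imwrite('pics/t1.png',t)
o=np.zeros((400,800,3),'uint8');o[:,:400]=s;o[:376,400:]=s2
cv2.imwrite('pics/s1.png',o)
```

```text
(no output)
```

View pics/t1.png

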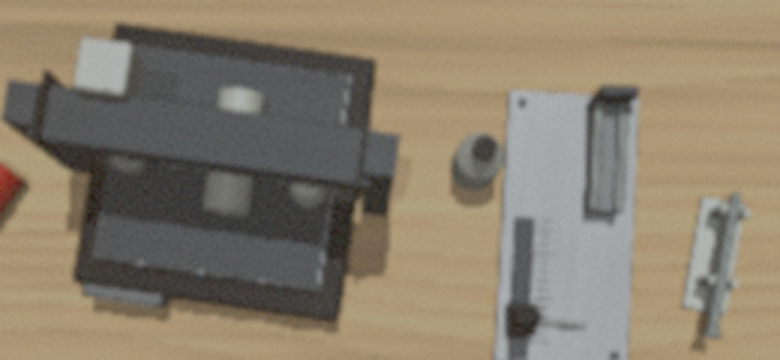

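View pics/s1.png

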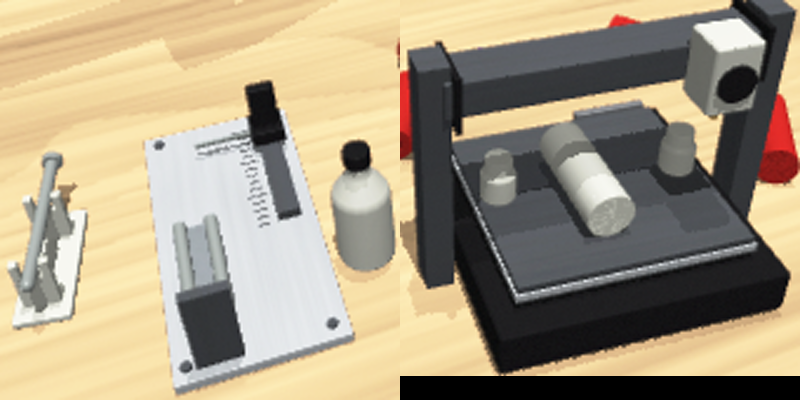

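The white cylinder on the bed (top ≈(287,165), scene ≈(380,226)) is the roller: white, under the beam. The red cylinders (top (201,182), (200,253), (317,252)) and the purple one (260,260) lie on the table and are look-alikes. In the top view the fixture plate is at ≈(400,187) with its stop at the far end (414,142). The rod is at (450,200) with its head nearest the robot (447,221), and the bottle is at (368,163).

Run:
```python
from h import *
import pickle
a,b=pickle.load(open('c0.pkl','rb'))
# T crop: full = 210+u/3,110+v/3
T=lambda u,v,z:np.round(onz(b,210+(u-1)/3,110+(v-1)/3,z)*1000,1)[:2]
im=b[0]; hsv=cv2.cvtColor(im,cv2.COLOR_BGR2HSV)
m=((hsv[...,1]<45)&(hsv[...,2]>95)).astype('uint8'); m[:, :372]=0; m[:,430:]=0;m[:125]=0;m[245:]=0
c=max(cv2.findContours(cv2.morphologyEx(m,cv2.MORPH_CLOSE,np.ones((9,9))),0,2)[0],key=cv2.contourArea)
r=cv2.minAreaRect(c);bx=cv2.boxPoints(r);print('plate px',r,bx.round(1).tolist())
P=np.array([onz(b,*p,.012) for p in bx])*1000;print(P.round(1))
print('plate centre',P.mean(0), 'edges',[np.linalg.norm(P[i]-P[i-1]).round(1) for i in range(4)],[np.degrees(np.arctan2(*(P[i]-P[i-1])[[1,0]])).round(2) for i in range(4)])
print('roller front edge top L/R',T(204,170,.105),T(251,178,.105),T(204,212,.105),T(250,214,.105),'mid front',T(227,214,.12),'far mid',T(241,86,.12))
print('rod tail',T(713,337,.05),'tip',T(738,194,.05))
print('beam front L/R edge (top z.255)',T(42,143,.255),T(362,187,.255),'rear',T(50,82,.255),T(372,135,.255))
print('bottle',T(484,148,.13),T(475,185,.0))
print('base corners z~.07',T(117,25,.07),T(374,62,.07),T(337,320,.07),T(76,281,.07))
# scene: roller
S=lambda u,v,z:np.round(onz(a,300+u*.425,150+v*.425,z)*1000,1)[:2] if u>=0 else 0
print('scene roller far-end centre(closed face)',S(613-400,214,.105))
Q=lambda u,v,z:np.round(onz(a,130+u*.4,190+v*.4,z)*1000,1)[:2]
print('scene rod head',Q(52,160,.05),'tip',Q(30,287,.05))
print('scene stop top corners',Q(177,293,.097),Q(230,286,.097),' plate corners',Q(147,140,.012),Q(177,390,.012),Q(352,340,.012))
print('bottle top',Q(355,148,.13))
```

```text
plate px ((398.7226257324219, 186.40887451171875), (44.044681549072266, 91.49514770507812), 2.935673475265503) [[374.3999938964844, 231.0], [379.1000061035156, 139.60000610351562], [423.1000061035156, 141.8000030517578], [418.3999938964844, 233.1999969482422]]
[[ 464.6  -94.9   12. ]
 [ 781.3 -106.3   12. ]
 [ 777.1 -258.5   12. ]
 [ 461.1 -243.7   12. ]]
plate centre [ 621.04065364 -175.87043289   12.        ] edges [np.float64(148.8), np.float64(317.0), np.float64(152.2), np.float64(316.3)] [np.float64(88.68), np.float64(-2.07), np.float64(-91.59), np.float64(177.32)]
roller front edge top L/R [661.7 230.5] [654.3 179.7] [616.2 228.7] [615.3 179.4] mid front [612.5 202.4] far mid [750.9 192.5]
rod tail [ 500.1 -329.9] tip [ 659.8 -358. ]
beam front L/R edge (top z.255) [657.  366.1] [622.6  61.1] rear [716.3 361.6] [672.6  52.9]
bottle [688.2 -66.6] [670.9 -71.1]
base corners z~.07 [829.7 339.1] [794.4  50.5] [506.3  83.6] [541.1 370.8]
scene roller far-end centre(closed face) [742.8 197.7]
scene rod head [ 501.4 -327.5] tip [ 659.3 -352. ]
scene stop top corners [ 757.2 -234. ] [ 766.5 -194.5]  plate corners [ 462.3 -240.1] [ 779.6 -253.6] [ 788.7 -109.7]
bottle top [688.6 -66.5]
```

```bash
cat >> h.py <<'E'
def Rt(yaw,slant):  # tool rotation: heading yaw (deg), slant from vertical (deg), fingers close across heading
    y,s=np.radians([yaw,slant]);c,sn=np.cos(s),np.sin(s)
    X=np.array([c*np.cos(y),c*np.sin(y),sn]);Z=np.array([sn*np.cos(y),sn*np.sin(y),-c])
    return np.stack([X,np.cross(Z,X),Z],1)
def plan(tgt,R=None,g=0):
    "tgt TCP (mm); if g, tgt is grasp point g mm behind TCP. prints shift first (current axes), then turn"
    s=ctrl.get_state();p=s['eef_pos']*1000;C=Ro.from_quat(s['tcp_rot']).as_matrix()
    if R is None:R=C
    t=np.array(tgt)+g*R[:,2]
    print('t%.2f pos'%s['time'],p.round(1),'shift tool',(C.T@(t-p)).round(1),'| shift in target axes',(R.T@(t-p)).round(1),'turn deg',np.degrees(Ro.from_matrix(C.T@R).as_rotvec()).round(2),'F',s['contact_force'].round(1),'open %.3f'%s['opening'])
E
python3 - <<'E'
from h import *
plan([560,-270,380],Rt(-2.3,0))
E
```

```text
t0.10 pos [ 228.1 -634.7  230.1] shift tool [ 435.7 -231.3 -149.3] | shift in target axes [ 317.  -377.7 -149.9] turn deg [-0.12  0.   22.05] F [ 0.2 -0.1 -0.2] open 0.999
```

```bash
python3 -m creep '[{"rz":5.5},{"rz":5.5},{"rz":5.5},{"rz":5.5},{"x":24,"y":-29,"z":-12},{"x":24,"y":-29,"z":-12},{"x":24,"y":-29,"z":-12},{"x":24,"y":-29,"z":-12},{"x":24,"y":-29,"z":-12},{"x":24,"y":-29,"z":-12}]'
python3 -m creep '[{"x":24,"y":-29,"z":-12},{"x":24,"y":-29,"z":-12},{"x":24,"y":-29,"z":-12},{"x":24,"y":-29,"z":-12},{"x":24,"y":-29,"z":-12},{"x":24,"y":-29,"z":-12},{"x":24,"y":-29,"z":-12},{"x":5,"grip":0.8},{"grip":0.8},{"grip":0.8}]'
python3 - <<'E'
from h import *
import pickle
w=cam('wrist');pickle.dump(w,open('w1.pkl','wb'));cv2.imwrite('pics/w1.png',w[0]);print(-w[2].T@w[3],w[2][2],w[1][0,0])
plan([560,-270,380],Rt(-2.3,0))
E
```

```text
[ 0.290057   -0.61347865  0.3721093 ] [-0.24694627 -0.08773511 -0.96504927] 338.02652940164245
t0.15 pos [ 228.1 -634.7  230.2] shift tool [ 435.7 -231.4 -149.2] | shift in target axes [ 317.  -377.8 -149.8] turn deg [-0.11  0.   22.05] F [ 0.7 -0.5  0.1] open 0.996$[0]: bad value
$[0]: bad value
```

View pics/w1.png

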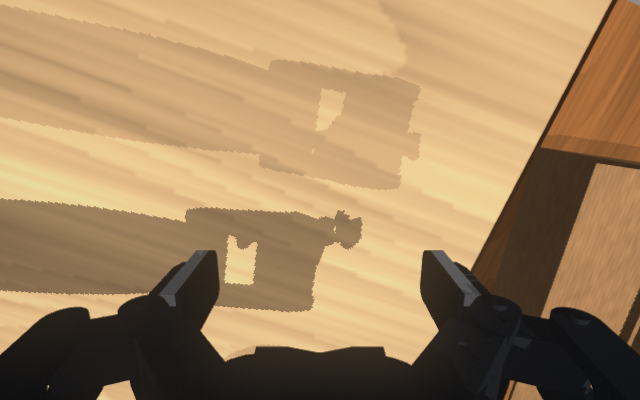

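The rows were refused, probably because every key has to be present. The wrist view shows only the table and the fingers at (200,270) and (440,270).

```bash
python3 -m creep '[{"x":0,"y":0,"z":0,"rx":0,"ry":0,"rz":5.5,"grip":0.8},{"x":0,"y":0,"z":0,"rx":0,"ry":0,"rz":5.5,"grip":0.8},{"x":0,"y":0,"z":0,"rx":0,"ry":0,"rz":5.5,"grip":0.8},{"x":0,"y":0,"z":0,"rx":0,"ry":0,"rz":5.5,"grip":0.8},{"x":24,"y":-29,"z":-12,"rx":0,"ry":0,"rz":0,"grip":0.8},{"x":24,"y":-29,"z":-12,"rx":0,"ry":0,"rz":0,"grip":0.8},{"x":24,"y":-29,"z":-12,"rx":0,"ry":0,"rz":0,"grip":0.8},{"x":24,"y":-29,"z":-12,"rx":0,"ry":0,"rz":0,"grip":0.8},{"x":24,"y":-29,"z":-12,"rx":0,"ry":0,"rz":0,"grip":0.8},{"x":24,"y":-29,"z":-12,"rx":0,"ry":0,"rz":0,"grip":0.8}]' 
python3 -m creep '[{"x":24,"y":-29,"z":-12,"rx":0,"ry":0,"rz":0,"grip":0.8},{"x":24,"y":-29,"z":-12,"rx":0,"ry":0,"rz":0,"grip":0.8},{"x":24,"y":-29,"z":-12,"rx":0,"ry":0,"rz":0,"grip":0.8},{"x":24,"y":-29,"z":-12,"rx":0,"ry":0,"rz":0,"grip":0.8},{"x":24,"y":-29,"z":-12,"rx":0,"ry":0,"rz":0,"grip":0.8},{"x":24,"y":-29,"z":-12,"rx":0,"ry":0,"rz":0,"grip":0.8},{"x":24,"y":-29,"z":-12,"rx":0,"ry":0,"rz":0,"grip":0.8},{"x":5,"y":0,"z":0,"rx":0,"ry":0,"rz":0,"grip":0.8},{"x":0,"y":0,"z":0,"rx":0,"ry":0,"rz":0,"grip":0.8},{"x":0,"y":0,"z":0,"rx":0,"ry":0,"rz":0,"grip":0.8}]'
python3 - <<'E'
from h import *
import pickle
w=cam('wrist');pickle.dump(w,open('w1.pkl','wb'));cv2.imwrite('pics/w2.png',w[0]);print(-w[2].T@w[3],w[2][2],w[1][0,0])
plan([560,-270,380],Rt(-2.3,0))
E
```

```text
time: 0.98
eef_pos: [0.3797, -0.4653, 0.3035]
tcp_rot: [1.0, -0.02, -0.0, -0.0]
contact_force: [0.7, -0.5, 0.9]
opening: 0.8
finger_force: 0.0
time: 1.82
eef_pos: [0.5594, -0.271, 0.3863]
tcp_rot: [1.0, -0.019, -0.001, -0.0]
contact_force: [-0.3, -0.3, -0.1]
opening: 0.8
finger_force: 0.0
[ 0.6254395  -0.27451989  0.52824111] [-0.26345192  0.00917743 -0.96462887] 338.02652940164245
t1.87 pos [ 558.9 -271.6  386. ] shift tool [ 1.  -1.6  6. ] | shift in target axes [ 1.  -1.6  6. ] turn deg [-0.04  0.13  0.01] F [-0.5 -0.7 -0.8] open 0.799
```

View pics/w2.png

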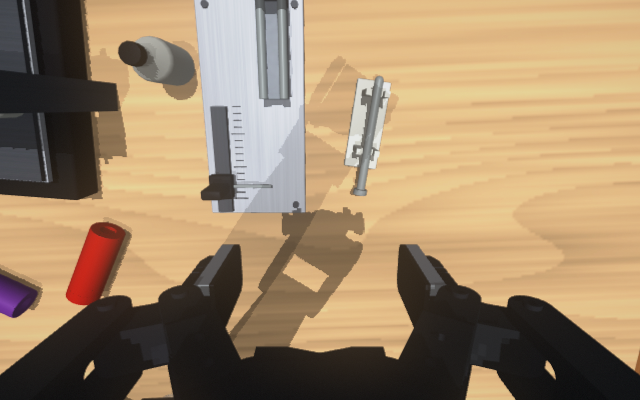

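The wrist view shows the plate's near corners at (213,212) and (305,212), the bars ending at ≈(264..284,102), the pointer tip at (272,186), the rod from head (359,192) to tip (378,79), and the bottle at (150,60).

Run:
```python
from h import *
import pickle
w=pickle.load(open('w1.pkl','rb'))
W=lambda u,v,z:(onz(w,u,v,z)*1000).round(1)[:2]
im=w[0];hsv=cv2.cvtColor(im,cv2.COLOR_BGR2HSV)
g=cv2.cvtColor(im,cv2.COLOR_BGR2GRAY)
# right & left plate edges via saturation step (plate grey vs wood)
sat=hsv[...,1]
e=[]
for v in range(5,205,5):
    r=[u for u in range(285,325) if sat[v,u]<60]
    if r and max(r)<320: e.append((max(r)+1,v))
E=np.array(e);print(E[::6].tolist())
L=cv2.fitLine(E.astype('float32'),cv2.DIST_HUBER,0,.01,.01).ravel()
p=lambda v:(L[2]+(v-L[3])*L[0]/L[1],v)
A,B=W(*p(5),.012),W(*p(205),.012);print('right edge',A,B,'yaw',np.degrees(np.arctan2(*(A-B)[::-1])))
print('near corners',W(213,212.5,.012),W(305,212.5,.012))
print('bars mid front',W(264,101,.048),W(284,101,.048),'top',W(265,8,.048),W(283,8,.048))
print('pointer',W(272,186,.028))
print('rod head',W(359.5,192,.05),'tip',W(378.5,79,.05))
# rod axis: row centres in the clear sections
for v0,v1 in((168,184),(88,140)):
    pass
print('bottle base-ish',W(165,68,.06),'cap',W(132,54,.125))
cv2.imwrite('pics/z.png',np.hstack([cv2.resize(im[60:210,330:410],(400,750))[:600],cv2.resize(im[80:220,190:310],(400,467),interpolation=2)[:600] if 0 else np.pad(cv2.resize(im[80:220,190:310],(400,467)),((0,133),(0,0),(0,0)))]))
```

```text
[[303, 5], [304, 35], [304, 65], [305, 95], [305, 125], [305, 155], [305, 185]]
right edge [ 759.9 -259. ] [ 474.9 -247.1] yaw -2.39096124716372
near corners [468.1 -98.7] [ 462.4 -245.9]
bars mid front [ 635.3 -199.9] [ 634.2 -227.1] top [ 749.  -210.5] [ 748.1 -233.4]
pointer [ 511.5 -198.8]
rod head [ 502.6 -329. ] tip [ 657.6 -355.5]
bottle base-ish [681.1 -76.7] cap [689.2 -70. ]
```

Run:
```python
from h import *
plan([665,200,109],Rt(-5,45),19-140)
```

```text
t1.87 pos [ 558.9 -271.6  386. ] shift tool [   2.1 -479.4  191.8] | shift in target axes [-150.2 -479.   120.5] turn deg [-1.1  45.12  2.56] F [-0.5 -0.7 -0.8] open 0.799
```

```bash
python3 -m creep '[{"x":0,"y":-40,"z":0,"rx":0,"ry":0,"rz":0,"grip":0.8},{"x":0,"y":-40,"z":0,"rx":0,"ry":0,"rz":0,"grip":0.8},{"x":0,"y":-40,"z":0,"rx":0,"ry":0,"rz":0,"grip":0.8},{"x":0,"y":-40,"z":0,"rx":0,"ry":0,"rz":0,"grip":0.8},{"x":0,"y":-40,"z":0,"rx":0,"ry":0,"rz":0,"grip":0.8},{"x":0,"y":-40,"z":0,"rx":0,"ry":0,"rz":0,"grip":0.8},{"x":0,"y":-40,"z":0,"rx":0,"ry":0,"rz":0,"grip":0.8},{"x":0,"y":-40,"z":0,"rx":0,"ry":0,"rz":0,"grip":0.8},{"x":0,"y":-40,"z":0,"rx":0,"ry":0,"rz":0,"grip":0.8},{"x":0,"y":-40,"z":0,"rx":0,"ry":0,"rz":0,"grip":0.8}]' 
python3 -m creep '[{"x":0,"y":-40,"z":0,"rx":0,"ry":0,"rz":0,"grip":0.8},{"x":0,"y":-40,"z":0,"rx":0,"ry":0,"rz":0,"grip":0.8},{"x":0,"y":0,"z":0,"rx":0,"ry":6.4,"rz":0.4,"grip":0.8},{"x":0,"y":0,"z":0,"rx":0,"ry":6.4,"rz":0.4,"grip":0.8},{"x":0,"y":0,"z":0,"rx":0,"ry":6.4,"rz":0.4,"grip":0.8},{"x":0,"y":0,"z":0,"rx":0,"ry":6.4,"rz":0.4,"grip":0.8},{"x":0,"y":0,"z":0,"rx":0,"ry":6.4,"rz":0.4,"grip":0.8},{"x":0,"y":0,"z":0,"rx":0,"ry":6.4,"rz":0.4,"grip":0.8},{"x":0,"y":0,"z":0,"rx":0,"ry":6.4,"rz":0.4,"grip":0.8},{"x":0,"y":0,"z":0,"rx":0,"ry":0,"rz":0,"grip":0.8}]'
python3 - <<'E'
from h import *
plan([665,200,109],Rt(-5,45),19-140)
E
```

```text
time: 2.7
eef_pos: [0.5749, 0.1286, 0.3864]
tcp_rot: [1.0, -0.021, -0.001, 0.0]
contact_force: [0.0, -0.5, 0.6]
opening: 0.799
finger_force: 0.0
time: 3.53
eef_pos: [0.5752, 0.2068, 0.381]
tcp_rot: [0.925, -0.042, 0.378, 0.009]
contact_force: [-0.5, 1.2, -1.3]
opening: 0.801
finger_force: 0.0
t3.53 pos [575.2 206.8 381. ] shift tool [-127.2    1.7  136.3] | shift in target axes [-128.7   -1.   134.9] turn deg [-0.7  0.6 -0.5] F [-0.5  1.2 -1.3] open 0.801
```

```bash
python3 -m creep '[{"x":-26,"y":0,"z":27,"rx":-0.1,"ry":0.1,"rz":-0.1,"grip":0.8},{"x":-26,"y":0,"z":27,"rx":-0.1,"ry":0.1,"rz":-0.1,"grip":0.8},{"x":-26,"y":0,"z":27,"rx":-0.1,"ry":0.1,"rz":-0.1,"grip":0.8},{"x":-26,"y":0,"z":27,"rx":-0.1,"ry":0.1,"rz":-0.1,"grip":0.8},{"x":-26,"y":0,"z":27,"rx":-0.1,"ry":0.1,"rz":-0.1,"grip":0.8},{"x":0,"y":0,"z":0,"rx":0,"ry":0,"rz":0,"grip":0.8},{"x":0,"y":0,"z":0,"rx":0,"ry":0,"rz":0,"grip":0.8},{"x":0,"y":0,"z":0,"rx":0,"ry":0,"rz":0,"grip":0.8},{"x":0,"y":0,"z":0,"rx":0,"ry":0,"rz":0,"grip":0.8},{"x":0,"y":0,"z":0,"rx":0,"ry":0,"rz":0,"grip":0.8}]'
python3 - <<'E'
from h import *
import pickle
w=cam('wrist');pickle.dump(w,open('w3.pkl','wb'));cv2.imwrite('pics/w3.png',w[0]);print(-w[2].T@w[3],w[2][2])
plan([665,200,109],Rt(-5,45),19-140)
E
```

```text
time: 4.37
eef_pos: [0.5841, 0.2111, 0.2042]
tcp_rot: [0.921, -0.04, 0.387, 0.013]
contact_force: [0.1, 0.4, -0.3]
opening: 0.8
finger_force: 0.0
[0.52825372 0.2137019  0.35074809] [ 0.50511465 -0.03668592 -0.86227219]
t4.42 pos [583.7 211.1 203.6] shift tool [-9.   4.   3.7] | shift in target axes [-9.   4.   3.9] turn deg [-0.46 -0.56 -0.15] F [-0.6 -0.1 -0.3] open 0.796
```

View pics/w3.png

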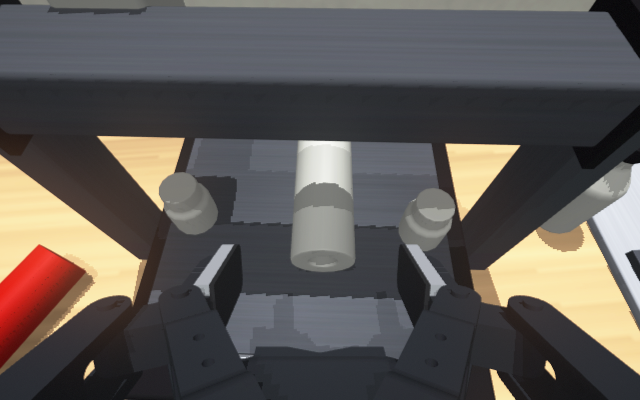

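The roller fills columns 298–350 at row 145 and 291–355 at row 250, with its open face at ≈(323,260). The sockets are at (190,205) and (428,220), and the fingers straddle the roller line.

Run:
```python
from h import *
import pickle
w=pickle.load(open('w3.pkl','rb'))
W=lambda u,v,z:(onz(w,u,v,z)*1000).round(1)[:2]
g=cv2.GaussianBlur(cv2.cvtColor(w[0],cv2.COLOR_BGR2GRAY),(3,3),0).astype(int)
pts=[]
for v in list(range(145,180,5))+list(range(215,250,5)):
    d=np.diff(g[v]); l=275+np.argmax(d[275:315]); r=335+np.argmin(d[335:370]); pts.append(((l+r)/2+.5,v)); print(v,l,r,W((l+r)/2+.5,v,.105),end=';')
print('\nfront face bottom',W(323,270,.08),'face top',W(323,247,.13),'face centre',W(323,259,.105))
print('beam low edge',W(50,133,.215),W(320,140,.215),W(600,147,.215))
print('socket b base',W(424,247,.08), 'a base',W(200,232,.08))
```

```text
145 297 349 [729.5 194.5];150 297 350 [723.6 194.6];155 296 350 [717.9 195.6];160 296 350 [712.3 196.1];165 296 350 [706.7 196.6];170 296 350 [701.3 197.1];175 295 351 [695.9 197.5];215 293 351 [656.5 201.9];220 292 352 [651.9 202.3];225 292 353 [647.4 202.3];230 291 353 [643.  203.1];235 291 353 [638.7 203.5];240 291 354 [634.4 203.5];245 290 354 [630.2 204.3];
front face bottom [618.5 204.8] face top [618.3 205. ] face centre [618.8 204.9]
beam low edge [660.4 346.6] [642.9 204.6] [625.7  63.3]
socket b base [631.3 117. ] a base [662.1 309.6]
```

Run:
```python
from h import *
plan([673,199.6,107],Rt(-5.6,45),19)
```

```text
t4.42 pos [583.7 211.1 203.6] shift tool [ -6.2   5.  150.8] | shift in target axes [ -4.7   2.7 151. ] turn deg [-0.88 -0.56  0.27] F [-0.6 -0.1 -0.3] open 0.796
```

```bash
python3 -m creep '[{"x":-2.5,"y":1.5,"z":0,"rx":-0.45,"ry":-0.3,"rz":0.15,"grip":0.8},{"x":-2.5,"y":1.5,"z":0,"rx":-0.45,"ry":-0.3,"rz":0.15,"grip":0.8},{"x":0,"y":0,"z":25,"rx":0,"ry":0,"rz":0,"grip":0.8},{"x":0,"y":0,"z":25,"rx":0,"ry":0,"rz":0,"grip":0.8},{"x":0,"y":0,"z":25,"rx":0,"ry":0,"rz":0,"grip":0.8},{"x":0,"y":0,"z":25,"rx":0,"ry":0,"rz":0,"grip":0.8},{"x":0,"y":0,"z":20,"rx":0,"ry":0,"rz":0,"grip":0.8},{"x":0,"y":0,"z":15,"rx":0,"ry":0,"rz":0,"grip":0.8},{"x":0,"y":0,"z":5,"rx":0,"ry":0,"rz":0,"grip":0.8},{"x":0,"y":0,"z":0,"rx":0,"ry":0,"rz":0,"grip":0.8}]'
python3 - <<'E'
from h import *
import pickle
plan([673,199.6,107],Rt(-5.6,45),19)
w=cam('wrist');cv2.imwrite('pics/w4.png',w[0])
E
```

```text
time: 5.25
eef_pos: [0.6781, 0.1964, 0.1012]
tcp_rot: [0.926, -0.044, 0.374, 0.018]
contact_force: [-1.2, 0.5, -0.4]
opening: 0.799
finger_force: 0.0
t5.25 pos [678.1 196.4 101.2] shift tool [ 0.5 -2.7 11.1] | shift in target axes [ 0.3 -2.7 11.1] turn deg [-0.07  1.05  0.17] F [-1.2  0.5 -0.4] open 0.799
```

View pics/w4.png

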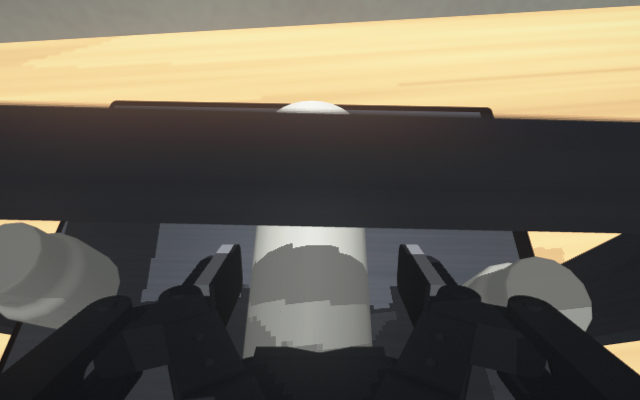

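The roller (columns 250–370) sits between the pads at columns 240 and 400, slightly left of centre. I'll make the final correction, then close.

```bash
python3 -m creep '[{"x":0,"y":-1.3,"z":5,"rx":0,"ry":0.5,"rz":0,"grip":0.8},{"x":0,"y":-1.3,"z":5,"rx":0,"ry":0.5,"rz":0,"grip":0.8},{"x":0,"y":0,"z":0,"rx":0,"ry":0,"rz":0,"grip":0.7},{"x":0,"y":0,"z":0,"rx":0,"ry":0,"rz":0,"grip":0.65},{"x":0,"y":0,"z":0,"rx":0,"ry":0,"rz":0,"grip":0.6},{"x":0,"y":0,"z":0,"rx":0,"ry":0,"rz":0,"grip":0.55},{"x":0,"y":0,"z":0,"rx":0,"ry":0,"rz":0,"grip":0.5},{"x":0,"y":0,"z":0,"rx":0,"ry":0,"rz":0,"grip":0.45},{"x":0,"y":0,"z":0,"rx":0,"ry":0,"rz":0,"grip":0.45},{"x":0,"y":0,"z":0,"rx":0,"ry":0,"rz":0,"grip":0.45}]' 40
python3 - <<'E'
from h import *
plan([673,199.6,107],Rt(-5.6,45),19)
E
```

```text
time: 6.13
eef_pos: [0.6872, 0.1976, 0.1018]
tcp_rot: [0.925, -0.041, 0.377, 0.016]
contact_force: [-5.4, 1.6, 5.7]
opening: 0.574
finger_force: 41.1
t6.13 pos [687.2 197.6 101.8] shift tool [-6.4 -0.6  5.3] | shift in target axes [-6.5 -0.6  5.2] turn deg [-0.39  0.68  0.32] F [-5.4  1.6  5.7] open 0.574
```

```bash
python3 -m creep '[{"x":1,"y":0,"z":-5,"rx":0,"ry":0,"rz":0,"grip":0.45},{"x":0,"y":0,"z":-10,"rx":0,"ry":0,"rz":0,"grip":0.45},{"x":0,"y":0,"z":-15,"rx":0,"ry":0,"rz":0,"grip":0.45},{"x":0,"y":0,"z":-15,"rx":0,"ry":0,"rz":0,"grip":0.45},{"x":-5,"y":0,"z":-12,"rx":0,"ry":0,"rz":0,"grip":0.45},{"x":-13,"y":0,"z":-13,"rx":0,"ry":0,"rz":0,"grip":0.45},{"x":-15,"y":0,"z":-15,"rx":0,"ry":0,"rz":0,"grip":0.45},{"x":-15,"y":0,"z":-15,"rx":0,"ry":0,"rz":0,"grip":0.45},{"x":-15,"y":0,"z":-15,"rx":0,"ry":0,"rz":0,"grip":0.45},{"x":-5,"y":0,"z":-5,"rx":0,"ry":0,"rz":0,"grip":0.45}]'
python3 - <<'E'
from h import *
import pickle
w=cam('wrist');s=cam('scene');cv2.imwrite('pics/w5.png',np.hstack([cv2.resize(w[0],(400,250)),cv2.resize(s[0][100:300,260:580],(400,250))]))
plan([560,199.6,250],Rt(-5.6,45))
E
```

```text
time: 6.97
eef_pos: [0.5521, 0.2083, 0.1374]
tcp_rot: [0.926, -0.041, 0.374, 0.018]
contact_force: [-0.8, 0.1, -1.5]
opening: 0.572
finger_force: 41.9
t7.07 pos [554.1 208.7 138.7] shift tool [ 82.3   8.6 -75.2] | shift in target axes [ 83.5   8.5 -73.9] turn deg [-0.32  0.9   0.38] F [ 0.3  0.4 -0.9] open 0.574
```

View pics/w5.png

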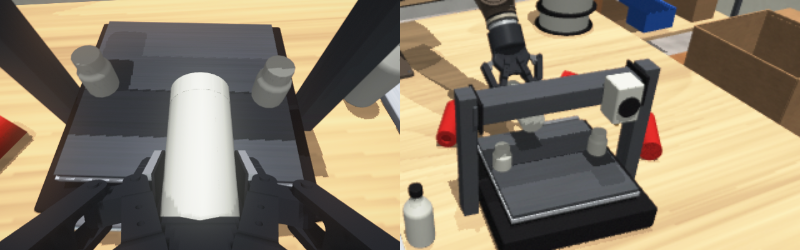

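The roller (crop columns 165–240) is held level between the pads and clear of the beam, and both sockets are still standing. Next I'll measure its pose in the hand.

Run:
```python
from h import *
import pickle
w=cam('wrist');pickle.dump(w,open('w6.pkl','wb'))
s=ctrl.get_state();p=s['eef_pos']*1000
g=cv2.GaussianBlur(cv2.cvtColor(w[0],cv2.COLOR_BGR2GRAY),(3,3),0).astype(int)
zc=p[2]+3.2
for v in range(150,240,12):
    d=np.diff(g[v]); l=240+np.argmax(d[240:320]); r=335+np.argmin(d[335:400]); q=onz(w,(l+r)/2+.5,v,zc/1000)*1000; print(v,l,r,q.round(1)-p.round(1))
col=np.diff(g[90:200,325]);v=90+np.argmax(col);print('far top v',v,col.max(),(onz(w,325,v+.5,(zc+25)/1000)*1000-p).round(1))
```

```text
150 272 366 [55.2 -6.4  3.2]
162 271 367 [47.5 -5.7  3.2]
174 270 368 [40.1 -5.   3.2]
186 269 369 [33.1 -4.4  3.2]
198 268 370 [26.3 -3.8  3.2]
210 267 371 [19.8 -3.2  3.2]
222 266 372 [13.5 -2.6  3.2]
234 265 372 [ 7.5 -1.9  3.2]
far top v 115 63 [55.9 -8.9 28.2]
```

```bash
python3 -m creep '[{"x":20,"y":0,"z":-24,"rx":0.7,"ry":0,"rz":-0.75,"grip":0.45},{"x":20,"y":0,"z":-24,"rx":0.7,"ry":0,"rz":-0.75,"grip":0.45},{"x":20,"y":0,"z":-24,"rx":0.7,"ry":0,"rz":-0.75,"grip":0.45},{"x":0,"y":20,"z":0,"rx":0,"ry":0,"rz":0,"grip":0.45},{"x":0,"y":35,"z":0,"rx":0,"ry":0,"rz":0,"grip":0.45},{"x":0,"y":35,"z":0,"rx":0,"ry":0,"rz":0,"grip":0.45},{"x":0,"y":35,"z":0,"rx":0,"ry":0,"rz":0,"grip":0.45},{"x":0,"y":35,"z":0,"rx":0,"ry":0,"rz":0,"grip":0.45},{"x":0,"y":35,"z":0,"rx":0,"ry":0,"rz":0,"grip":0.45},{"x":0,"y":35,"z":0,"rx":0,"ry":0,"rz":0,"grip":0.45}]'
python3 - <<'E'
from h import *
plan([691,-214.2,150],Rt(-2.2,44))
E
```

```text
time: 7.95
eef_pos: [0.542, 0.0064, 0.2307]
tcp_rot: [0.927, -0.017, 0.374, 0.008]
contact_force: [0.7, 0.4, -3.0]
opening: 0.576
finger_force: 42.6
t7.95 pos [542.    6.4 230.7] shift tool [ 56.9 214.6 167.6] | shift in target axes [ 57.2 214.7 167.3] turn deg [0.07 0.01 0.08] F [ 0.7  0.4 -3. ] open 0.576
```

```bash
python3 -m creep '[{"x":0,"y":35,"z":0,"rx":0,"ry":0,"rz":0,"grip":0.45},{"x":0,"y":35,"z":0,"rx":0,"ry":0,"rz":0,"grip":0.45},{"x":0,"y":35,"z":0,"rx":0,"ry":0,"rz":0,"grip":0.45},{"x":0,"y":35,"z":0,"rx":0,"ry":0,"rz":0,"grip":0.45},{"x":11,"y":15,"z":33,"rx":0,"ry":0,"rz":0,"grip":0.45},{"x":11,"y":15,"z":33,"rx":0,"ry":0,"rz":0,"grip":0.45},{"x":11,"y":15,"z":33,"rx":0,"ry":0,"rz":0,"grip":0.45},{"x":11,"y":15,"z":33,"rx":0,"ry":0,"rz":0,"grip":0.45},{"x":11,"y":15,"z":33,"rx":0,"ry":0,"rz":0,"grip":0.45},{"x":0,"y":0,"z":0,"rx":0,"ry":0,"rz":0,"grip":0.45}]'
python3 - <<'E'
from h import *
w=cam('wrist')
s=ctrl.get_state();p=s['eef_pos']*1000
plan([691,-214.2,100],Rt(-2.2,44))
cv2.imwrite('pics/w7.png',w[0])
import pickle;pickle.dump((w,p),open('w7.pkl','wb'))
g=cv2.GaussianBlur(cv2.cvtColor(w[0],cv2.COLOR_BGR2GRAY),(3,3),0).astype(int)
print(w[0][90:130:4,325].tolist())
# stop top expected px, plate corners, bars
O=np.array([682,-215,0.]);a=np.radians(-2.39);F=lambda x,y,z:(O+[x*np.cos(a)-y*np.sin(a),x*np.sin(a)+y*np.cos(a),z])/1000
for q in[(75,-20,97),(75,20,97),(-45,14,54),(-45,-14,54),(95,110,12),(95,-40,12)]:print(q,proj(w,F(*q)).round())
E
```

```text
time: 8.78
eef_pos: [0.6891, -0.216, 0.1413]
tcp_rot: [0.929, -0.02, 0.37, 0.007]
contact_force: [-1.2, 0.8, -2.2]
opening: 0.572
finger_force: 43.0
t8.83 pos [ 687.9 -214.3  143.5] shift tool [-27.7  -0.1  33.7] | shift in target axes [-28.   -0.2  33.5] turn deg [-0.01  0.46 -0.12] F [-0.6  0.  -2.3] open 0.575
[[133, 182, 214], [129, 180, 214], [132, 183, 215], [132, 182, 215], [128, 177, 215], [132, 183, 215], [132, 184, 215], [194, 205, 204], [195, 205, 204], [197, 205, 205]]
(75, -20, 97) [347. 180.]
(75, 20, 97) [287. 180.]
(-45, 14, 54) [294. 384.]
(-45, -14, 54) [339. 384.]
(95, 110, 12) [197. 209.]
(95, -40, 12) [361. 209.]
```

```bash
python3 -m creep '[{"x":-7,"y":0,"z":8,"rx":0,"ry":0.2,"rz":0,"grip":0.45},{"x":-7,"y":0,"z":8,"rx":0,"ry":0.2,"rz":0,"grip":0.45},{"x":-7,"y":0,"z":8,"rx":0,"ry":0,"rz":0,"grip":0.45},{"x":-7,"y":0,"z":8,"rx":0,"ry":0,"rz":0,"grip":0.45},{"x":-7,"y":0,"z":8,"rx":0,"ry":0,"rz":0,"grip":0.45},{"x":-4,"y":0,"z":4.5,"rx":0,"ry":0,"rz":0,"grip":0.45},{"x":-3,"y":0,"z":3,"rx":0,"ry":0,"rz":0,"grip":0.45},{"x":0,"y":0,"z":0,"rx":0,"ry":0,"rz":0,"grip":0.45},{"x":0,"y":0,"z":0,"rx":0,"ry":0,"rz":0,"grip":0.45},{"x":0,"y":0,"z":0,"rx":0,"ry":0,"rz":0,"grip":0.45}]'
python3 - <<'E'
from h import *
plan([691,-214.2,72.8],Rt(-2.2,44))
w=cam('wrist')
O=np.array([682,-215,0.]);a=np.radians(-2.39);F=lambda x,y,z:(O+[x*np.cos(a)-y*np.sin(a),x*np.sin(a)+y*np.cos(a),z])/1000
for q in[(75,-20,97),(75,20,97)]:print(q,proj(w,F(*q)).round())
g=cv2.cvtColor(w[0],cv2.COLOR_BGR2GRAY)
print(g[60:160:2,325].tolist())
cv2.imwrite('pics/w8.png',w[0])
E
```

```text
time: 9.67
eef_pos: [0.6907, -0.2129, 0.0876]
tcp_rot: [0.926, -0.018, 0.378, 0.008]
contact_force: [-0.5, -0.0, -2.3]
opening: 0.572
finger_force: 43.0
t9.67 pos [ 690.7 -212.9   87.6] shift tool [-10.1   1.3  10.9] | shift in target axes [-10.    1.3  10.9] turn deg [ 0.12 -0.44  0.08] F [-0.5 -0.  -2.3] open 0.572
(75, -20, 97) [360. 130.]
(75, 20, 97) [285. 129.]
[186, 185, 188, 190, 189, 187, 185, 184, 186, 190, 191, 189, 190, 188, 183, 172, 173, 183, 184, 185, 184, 183, 180, 180, 184, 179, 175, 143, 195, 207, 207, 207, 207, 207, 208, 209, 208, 208, 207, 209, 209, 185, 209, 209, 209, 210, 209, 210, 209, 209]
```

```bash
python3 -m creep '[{"x":-1.4,"y":0.6,"z":1.4,"rx":0,"ry":0,"rz":0,"grip":0.45},{"x":-1.4,"y":0.6,"z":1.4,"rx":0,"ry":0,"rz":0,"grip":0.45},{"x":-1.4,"y":0,"z":1.4,"rx":0,"ry":0,"rz":0,"grip":0.45},{"x":-1.4,"y":0,"z":1.4,"rx":0,"ry":0,"rz":0,"grip":0.45},{"x":-1,"y":0,"z":1,"rx":0,"ry":0,"rz":0,"grip":0.45},{"x":-0.7,"y":0,"z":0.7,"rx":0,"ry":0,"rz":0,"grip":0.45},{"x":-0.7,"y":0,"z":0.7,"rx":0,"ry":0,"rz":0,"grip":0.45},{"x":0,"y":0,"z":0,"rx":0,"ry":0,"rz":0,"grip":0.45},{"x":0,"y":0,"z":0,"rx":0,"ry":0,"rz":0,"grip":0.45},{"x":0,"y":0,"z":0,"rx":0,"ry":0,"rz":0,"grip":0.45}]'
```

```text
time: 10.55
eef_pos: [0.6901, -0.2136, 0.075]
tcp_rot: [0.926, -0.018, 0.377, 0.008]
contact_force: [0.6, 0.6, -2.3]
opening: 0.573
finger_force: 43.0
```

```bash
python3 -m creep '[{"x":-0.7,"y":0,"z":0.7,"rx":0,"ry":0,"rz":0,"grip":0.45},{"x":-0.7,"y":0,"z":0.7,"rx":0,"ry":0,"rz":0,"grip":0.45},{"x":-0.7,"y":0,"z":0.7,"rx":0,"ry":0,"rz":0,"grip":0.45},{"x":0,"y":0,"z":0,"rx":0,"ry":0,"rz":0,"grip":0.45},{"x":0,"y":0,"z":0,"rx":0,"ry":0,"rz":0,"grip":0.45},{"x":0,"y":0,"z":0,"rx":0,"ry":0,"rz":0,"grip":0.45},{"x":0,"y":0,"z":0,"rx":0,"ry":0,"rz":0,"grip":0.45},{"x":0,"y":0,"z":0,"rx":0,"ry":0,"rz":0,"grip":0.45},{"x":0,"y":0,"z":0,"rx":0,"ry":0,"rz":0,"grip":0.45},{"x":0,"y":0,"z":0,"rx":0,"ry":0,"rz":0,"grip":0.45}]'
```

```text
time: 11.38
eef_pos: [0.6903, -0.2135, 0.0725]
tcp_rot: [0.926, -0.018, 0.378, 0.008]
contact_force: [-2.6, 2.6, 4.5]
opening: 0.573
finger_force: 43.6
```

```bash
python3 -m creep '[{"x":0,"y":0,"z":0,"rx":0,"ry":0,"rz":0,"grip":0.57},{"x":0,"y":0,"z":0,"rx":0,"ry":0,"rz":0,"grip":0.59},{"x":0,"y":0,"z":0,"rx":0,"ry":0,"rz":0,"grip":0.61},{"x":0,"y":0,"z":0,"rx":0,"ry":0,"rz":0,"grip":0.64},{"x":0,"y":0,"z":0,"rx":0,"ry":0,"rz":0,"grip":0.7},{"x":0,"y":0,"z":0,"rx":0,"ry":0,"rz":0,"grip":0.8},{"x":0,"y":0,"z":0,"rx":0,"ry":0,"rz":0,"grip":0.8},{"x":0,"y":0,"z":-5,"rx":0,"ry":0,"rz":0,"grip":0.8},{"x":0,"y":0,"z":-10,"rx":0,"ry":0,"rz":0,"grip":0.8},{"x":0,"y":0,"z":-15,"rx":0,"ry":0,"rz":0,"grip":0.8}]' 20
python3 -m creep '[{"x":0,"y":0,"z":-25,"rx":0,"ry":0,"rz":0,"grip":0.8},{"x":0,"y":0,"z":-25,"rx":0,"ry":0,"rz":0,"grip":0.8},{"x":0,"y":0,"z":-25,"rx":0,"ry":0,"rz":0,"grip":0.8},{"x":0,"y":0,"z":-25,"rx":0,"ry":0,"rz":0,"grip":0.8},{"x":0,"y":0,"z":-25,"rx":0,"ry":0,"rz":0,"grip":0.8},{"x":0,"y":0,"z":-15,"rx":0,"ry":0,"rz":0,"grip":0.8},{"x":0,"y":0,"z":-15,"rx":0,"ry":0,"rz":0,"grip":0.8},{"x":0,"y":0,"z":-5,"rx":0,"ry":0,"rz":0,"grip":0.8},{"x":0,"y":0,"z":0,"rx":0,"ry":0,"rz":0,"grip":0.8},{"x":0,"y":0,"z":0,"rx":0,"ry":0,"rz":0,"grip":0.8}]'
python3 - <<'E'
from h import *
import pickle
w=cam('wrist');s=cam('scene');t=cam('top');pickle.dump((w,s,t),open('w9.pkl','wb'));cv2.imwrite('pics/w9.png',w[0])
plan([532,-334,200],Rt(-9.4,0))
O=np.array([682,-215,0.]);a=np.radians(-2.39);F=lambda x,y,z:(O+[x*np.cos(a)-y*np.sin(a),x*np.sin(a)+y*np.cos(a),z])/1000
for q in[(-55,0,101),(-55,0,51),(75,0,101),(10,25,76),(10,-25,76),(75,20,97),(75,-20,97)]:print(q,proj(w,F(*q)).round(),proj(s,F(*q)).round(),proj(t,F(*q)).round())
g=cv2.GaussianBlur(cv2.cvtColor(w[0],cv2.COLOR_BGR2GRAY),(3,3),0).astype(int)
u=int(proj(w,F(10,0,101))[0]);print('u',u);print([(v,g[v,u]) for v in range(70,300,3)])
for v in range(150,230,10):print(v,g[v,u-60:u+60:3].tolist())
E
```

```text
time: 12.22
eef_pos: [0.6683, -0.2125, 0.093]
tcp_rot: [0.926, -0.018, 0.377, 0.008]
contact_force: [0.1, 0.8, 0.1]
opening: 0.799
finger_force: 0.0
time: 13.05
eef_pos: [0.5571, -0.2083, 0.208]
tcp_rot: [0.926, -0.018, 0.378, 0.008]
contact_force: [-0.7, 0.2, -0.2]
opening: 0.801
finger_force: 0.0
t13.20 pos [ 557.3 -208.   206.8] shift tool [-19.3 126.9  -9.4] | shift in target axes [ -4.3 128.4   6.8] turn deg [ -2.77 -44.21   6.83] F [0.  0.7 0.6] open 0.800
(-55, 0, 101) [320. 219.] [202. 259.] [415. 181.]
(-55, 0, 51) [319. 242.] [206. 275.] [412. 183.]
(75, 0, 101) [320. 104.] [209. 303.] [417. 141.]
(10, 25, 76) [294. 171.] [219. 285.] [407. 162.]
(10, -25, 76) [345. 171.] [195. 291.] [422. 163.]
(75, 20, 97) [300. 107.] [219. 302.] [411. 141.]
(75, -20, 97) [339. 107.] [199. 307.] [423. 142.]
u 319
[(70, np.int64(194)), (73, np.int64(195)), (76, np.int64(191)), (79, np.int64(194)), (82, np.int64(196)), (85, np.int64(194)), (88, np.int64(180)), (91, np.int64(189)), (94, np.int64(191)), (97, np.int64(187)), (100, np.int64(132)), (103, np.int64(89)), (106, np.int64(84)), (109, 
[... 2335 characters left out ...]
 205, 196, 186, 175, 156, 132, 188, 194, 172, 183, 183, 182, 182, 182, 182, 182, 181]
200 [190, 190, 188, 189, 187, 188, 190, 186, 191, 191, 194, 174, 150, 172, 187, 197, 204, 211, 216, 220, 223, 221, 215, 205, 196, 186, 176, 158, 134, 181, 194, 168, 185, 186, 186, 186, 186, 186, 186, 186]
210 [188, 190, 188, 187, 189, 187, 189, 187, 191, 191, 194, 164, 155, 174, 189, 198, 205, 213, 216, 220, 224, 221, 214, 205, 196, 186, 176, 159, 136, 167, 195, 183, 184, 184, 184, 184, 183, 182, 183, 183]
220 [187, 189, 187, 187, 190, 188, 187, 188, 192, 194, 193, 153, 160, 176, 190, 198, 206, 213, 217, 221, 223, 221, 214, 205, 196, 186, 175, 160, 139, 152, 196, 189, 181, 190, 190, 191, 191, 191, 192, 192]
```

```bash
python3 -m creep '[{"x":0,"y":0,"z":0,"rx":-0.4,"ry":-6.3,"rz":1,"grip":0.8},{"x":0,"y":0,"z":0,"rx":-0.4,"ry":-6.3,"rz":1,"grip":0.8},{"x":0,"y":0,"z":0,"rx":-0.4,"ry":-6.3,"rz":1,"grip":0.8},{"x":0,"y":0,"z":0,"rx":-0.4,"ry":-6.3,"rz":1,"grip":0.8},{"x":0,"y":0,"z":0,"rx":-0.4,"ry":-6.3,"rz":1,"grip":0.8},{"x":0,"y":0,"z":0,"rx":-0.4,"ry":-6.3,"rz":1,"grip":0.8},{"x":0,"y":0,"z":0,"rx":-0.4,"ry":-6.3,"rz":0.8,"grip":0.6},{"x":-1,"y":32,"z":4,"rx":0,"ry":0,"rz":0,"grip":0.6},{"x":-1,"y":32,"z":4,"rx":0,"ry":0,"rz":0,"grip":0.6},{"x":-1,"y":32,"z":4,"rx":0,"ry":0,"rz":0,"grip":0.6}]' 
python3 -m creep '[{"x":-1,"y":32,"z":4,"rx":0,"ry":0,"rz":0,"grip":0.6},{"x":0,"y":0,"z":10,"rx":0,"ry":0,"rz":0,"grip":0.6},{"x":0,"y":0,"z":10,"rx":0,"ry":0,"rz":0,"grip":0.6},{"x":0,"y":0,"z":0,"rx":0,"ry":0,"rz":0,"grip":0.6},{"x":0,"y":0,"z":0,"rx":0,"ry":0,"rz":0,"grip":0.6},{"x":0,"y":0,"z":0,"rx":0,"ry":0,"rz":0,"grip":0.6},{"x":0,"y":0,"z":0,"rx":0,"ry":0,"rz":0,"grip":0.6},{"x":0,"y":0,"z":0,"rx":0,"ry":0,"rz":0,"grip":0.6},{"x":0,"y":0,"z":0,"rx":0,"ry":0,"rz":0,"grip":0.6},{"x":0,"y":0,"z":0,"rx":0,"ry":0,"rz":0,"grip":0.6}]'
python3 - <<'E'
from h import *
import pickle
w=cam('wrist');pickle.dump(w,open('w10.pkl','wb'));cv2.imwrite('pics/w10.png',w[0])
plan([532,-334,31],Rt(-9.4,0))
P=lambda x,y,z:proj(w,np.array([x,y,z])/1000).round()
print('pred head',P(502,-329,50),'tip',P(658,-355,50),'post1',P(560,-339,60))
g=cv2.GaussianBlur(cv2.cvtColor(w[0],cv2.COLOR_BGR2GRAY),(3,3),0).astype(int)
for v in range(60,330,15):print(v,g[v,270:380:4].tolist())
E
```

```text
time: 14.03
eef_pos: [0.5412, -0.3019, 0.1934]
tcp_rot: [0.997, -0.076, 0.019, -0.002]
contact_force: [0.4, 1.0, -0.1]
opening: 0.602
finger_force: 0.0
time: 14.87
eef_pos: [0.5357, -0.3331, 0.1714]
tcp_rot: [0.997, -0.077, 0.02, -0.001]
contact_force: [-0.4, -1.0, -0.5]
opening: 0.604
finger_force: 0.0
t14.92 pos [ 535.6 -333.1  171.3] shift tool [ -9.    2.1 140. ] | shift in target axes [ -3.4   1.5 140.3] turn deg [-0.27 -2.25  0.57] F [ 0.6 -0.2  1. ] open 0.597
pred head [320. 238.] tip [322.  31.] post1 [321. 169.]
60 [203, 204, 204, 204, 205, 205, 189, 238, 187, 201, 174, 206, 150, 198, 159, 133, 214, 219, 220, 235, 227, 215, 215, 215, 215, 216, 216, 216]
75 [216, 216, 216, 216, 216, 215, 197, 238, 237, 161, 153, 140, 135, 175, 139, 109, 120, 133, 187, 238, 214, 216, 216, 215, 214, 214, 213, 213]
90 [216, 216, 215, 216, 216, 216, 202, 239, 239, 235, 227, 189, 137, 172, 136, 149, 231, 226, 224, 226, 181, 189, 198, 199, 200, 201, 202, 204]
105 [200, 200, 201, 202, 203, 205, 195, 232, 226, 226, 226, 172, 138, 184, 134, 153, 225, 225, 225, 225, 167, 182, 182, 182, 182, 182, 189, 
[... 1266 characters left out ...]
, 127, 127, 127, 128, 114]
255 [95, 95, 95, 95, 106, 99, 96, 96, 96, 96, 97, 97, 97, 97, 96, 97, 96, 96, 118, 123, 123, 123, 123, 123, 123, 123, 123, 47]
270 [93, 104, 173, 132, 93, 94, 93, 93, 93, 94, 94, 94, 98, 122, 122, 122, 123, 123, 123, 124, 124, 124, 125, 125, 118, 120, 189, 39]
285 [180, 168, 96, 97, 97, 98, 98, 98, 99, 99, 106, 128, 129, 129, 129, 129, 130, 130, 130, 129, 128, 121, 117, 117, 117, 117, 117, 39]
300 [97, 97, 97, 97, 97, 97, 97, 97, 116, 124, 123, 122, 121, 120, 119, 119, 118, 118, 117, 114, 106, 106, 106, 106, 106, 107, 108, 108]
315 [90, 91, 91, 91, 91, 113, 194, 195, 130, 118, 117, 117, 117, 116, 115, 115, 112, 105, 104, 104, 105, 105, 105, 105, 105, 106, 106, 107]
```

```bash
python3 -m creep '[{"x":0,"y":0,"z":0,"rx":-0.3,"ry":-2.2,"rz":0.5,"grip":0.6},{"x":-1.7,"y":0.7,"z":10,"rx":0,"ry":0,"rz":0,"grip":0.6},{"x":-1.7,"y":0.7,"z":20,"rx":0,"ry":0,"rz":0,"grip":0.6},{"x":0,"y":0,"z":20,"rx":0,"ry":0,"rz":0,"grip":0.6},{"x":0,"y":0,"z":20,"rx":0,"ry":0,"rz":0,"grip":0.6},{"x":0,"y":0,"z":20,"rx":0,"ry":0,"rz":0,"grip":0.6},{"x":0,"y":0,"z":10,"rx":0,"ry":0,"rz":0,"grip":0.6},{"x":0,"y":0,"z":0,"rx":0,"ry":0,"rz":0,"grip":0.6},{"x":0,"y":0,"z":0,"rx":0,"ry":0,"rz":0,"grip":0.6},{"x":0,"y":0,"z":0,"rx":0,"ry":0,"rz":0,"grip":0.6}]'
python3 - <<'E'
from h import *
import pickle
w=cam('wrist');pickle.dump(w,open('w11.pkl','wb'));cv2.imwrite('pics/w11.png',w[0])
plan([532,-334,31],Rt(-9.4,0))
P=lambda x,y,z:proj(w,np.array([x,y,z])/1000).round()
print('pred tip',P(658,-355,50),'post1',P(560,-339,60),P(540,-335.5,50))
g=cv2.GaussianBlur(cv2.cvtColor(w[0],cv2.COLOR_BGR2GRAY),(3,3),0).astype(int)
for v in range(0,250,20):print(v,g[v,280:364:4].tolist())
E
```

```text
time: 15.75
eef_pos: [0.5326, -0.3348, 0.0721]
tcp_rot: [0.997, -0.081, 0.001, 0.001]
contact_force: [-0.2, -0.1, 1.0]
opening: 0.601
finger_force: 0.0
t15.80 pos [ 532.8 -334.9   72.6] shift tool [-1.1 -0.8 41.6] | shift in target axes [-1.  -0.8 41.6] turn deg [ 0.1  -0.18  0.05] F [-0.6 -0.6  0.4] open 0.595
pred tip [316. -43.] post1 [316. 191.] [316. 225.]
0 [236, 236, 236, 236, 129, 236, 121, 145, 164, 206, 168, 146, 120, 230, 212, 232, 237, 237, 237, 237, 229]
20 [237, 108, 95, 96, 98, 105, 113, 146, 166, 209, 168, 147, 118, 105, 97, 94, 96, 96, 205, 238, 217]
40 [239, 238, 238, 167, 151, 151, 112, 131, 167, 208, 168, 146, 116, 144, 150, 150, 150, 224, 239, 239, 196]
60 [239, 239, 239, 181, 195, 220, 107, 131, 147, 181, 146, 139, 119, 239, 231, 214, 170, 151, 240, 239, 191]
80 [231, 225, 225, 225, 225, 225, 133, 132, 148, 187, 151, 130, 113, 224, 224, 224, 225, 224, 224, 223, 183]
100 [224, 224, 224, 224, 224, 224, 140, 132, 148, 171, 145, 129, 127, 223, 223, 223, 223, 223, 223, 214, 175]
120 [223, 223, 223, 225, 235, 223, 134, 132, 148, 165, 145, 129, 137, 222, 222, 222, 222, 222, 222, 197, 181]
140 [221, 222, 221, 221, 220, 220, 133, 132, 147, 159, 143, 127, 149, 220, 221, 220, 220, 220, 220, 181, 189]
160 [219, 219, 219, 218, 219, 219, 140, 132, 147, 154, 142, 126, 149, 218, 218, 218, 218, 218, 218, 173, 183]
180 [215, 182, 182, 187, 146, 159, 139, 132, 145, 151, 141, 124, 179, 203, 157, 162, 164, 167, 216, 167, 188]
200 [211, 214, 213, 213, 213, 213, 137, 131, 145, 149, 140, 121, 152, 213, 213, 213, 212, 212, 207, 170, 168]
220 [185, 185, 185, 184, 184, 184, 124, 130, 144, 146, 138, 118, 130, 183, 184, 183, 183, 184, 184, 184, 184]
240 [100, 100, 101, 101, 101, 102, 100, 128, 143, 145, 135, 114, 101, 103, 103, 103, 103, 103, 103, 103, 103]
```

```bash
python3 -m creep '[{"x":-1,"y":-0.5,"z":12,"rx":0,"ry":0,"rz":0,"grip":0.6},{"x":0,"y":0,"z":12,"rx":0,"ry":0,"rz":0,"grip":0.6},{"x":0,"y":0,"z":12,"rx":0,"ry":0,"rz":0,"grip":0.6},{"x":0,"y":0,"z":4,"rx":0,"ry":0,"rz":0,"grip":0.6},{"x":0,"y":0,"z":0,"rx":0,"ry":0,"rz":0,"grip":0.4},{"x":0,"y":0,"z":0,"rx":0,"ry":0,"rz":0,"grip":0.25},{"x":0,"y":0,"z":0,"rx":0,"ry":0,"rz":0,"grip":0.15},{"x":0,"y":0,"z":0,"rx":0,"ry":0,"rz":0,"grip":0.05},{"x":0,"y":0,"z":0,"rx":0,"ry":0,"rz":0,"grip":0.05},{"x":0,"y":0,"z":0,"rx":0,"ry":0,"rz":0,"grip":0.05}]' 40
```

```text
time: 16.63
eef_pos: [0.5313, -0.3337, 0.0313]
tcp_rot: [0.997, -0.082, 0.001, 0.0]
contact_force: [-0.3, -0.2, -0.5]
opening: 0.124
finger_force: 38.9
```

```bash
python3 -m creep '[{"x":0,"y":0,"z":-10,"rx":0,"ry":0,"rz":0,"grip":0.05},{"x":0,"y":0,"z":-20,"rx":0,"ry":0,"rz":0,"grip":0.05},{"x":0,"y":0,"z":-20,"rx":0,"ry":0,"rz":0,"grip":0.05},{"x":0,"y":0,"z":-20,"rx":0,"ry":0,"rz":0,"grip":0.05},{"x":0,"y":0,"z":-20,"rx":0,"ry":0,"rz":0,"grip":0.05},{"x":0,"y":0,"z":0,"rx":0,"ry":0,"rz":-2.4,"grip":0.05},{"x":0,"y":0,"z":0,"rx":0,"ry":0,"rz":-2.4,"grip":0.05},{"x":0,"y":0,"z":0,"rx":0,"ry":0,"rz":-2.2,"grip":0.05},{"x":0,"y":0,"z":0,"rx":0,"ry":0,"rz":0,"grip":0.05},{"x":0,"y":0,"z":0,"rx":0,"ry":0,"rz":0,"grip":0.05}]'
python3 - <<'E'
from h import *
plan([475.7,-206.4,100],Rt(-2.4,0))
w=cam('wrist');g=cv2.GaussianBlur(cv2.cvtColor(w[0],cv2.COLOR_BGR2GRAY),(3,3),0).astype(int)
import pickle;pickle.dump(w,open('w12.pkl','wb'))
s=ctrl.get_state();p=s['eef_pos']*1000;C=Ro.from_quat(s['tcp_rot']).as_matrix()
for k in (40,80,131): print(proj(w,(p+C@[k,0,-18.7])/1000).round())
for v in range(0,245,20):print(v,g[v,284:360:4].tolist())
E
```

```text
time: 17.47
eef_pos: [0.531, -0.3335, 0.1214]
tcp_rot: [1.0, -0.021, 0.0, 0.0]
contact_force: [0.0, -0.3, -0.3]
opening: 0.121
finger_force: 38.9
t17.47 pos [ 531.  -333.5  121.4] shift tool [ -60.6 -124.6   21.3] | shift in target axes [ -60.5 -124.6   21.4] turn deg [ 0.03 -0.04 -0.01] F [ 0.  -0.3 -0.3] open 0.121
[316. 179.]
[316.  64.]
[ 316. -116.]
0 [206, 206, 206, 206, 158, 129, 146, 158, 187, 193, 159, 145, 128, 125, 181, 204, 204, 204, 203]
20 [195, 195, 194, 194, 165, 128, 147, 160, 189, 195, 160, 146, 129, 151, 226, 235, 235, 235, 235]
40 [211, 212, 212, 212, 182, 115, 129, 139, 165, 173, 142, 130, 117, 91, 91, 96, 102, 117, 104]
60 [213, 213, 213, 213, 180, 114, 129, 139, 162, 171, 142, 131, 117, 119, 121, 116, 124, 146, 148]
80 [197, 197, 197, 197, 219, 112, 129, 139, 159, 168, 143, 131, 117, 167, 222, 222, 222, 222, 222]
100 [200, 200, 178, 170, 219, 111, 128, 139, 156, 180, 158, 131, 117, 182, 221, 221, 221, 220, 220]
120 [187, 186, 182, 209, 218, 114, 138, 140, 153, 158, 142, 132, 117, 198, 219, 219, 219, 219, 219]
140 [183, 184, 171, 218, 218, 107, 126, 139, 149, 154, 143, 131, 116, 196, 217, 218, 218, 217, 208]
160 [184, 178, 210, 215, 216, 109, 125, 138, 147, 151, 142, 131, 115, 195, 117, 120, 140, 213, 169]
180 [184, 173, 212, 212, 212, 110, 123, 137, 145, 148, 142, 131, 113, 195, 149, 164, 210, 170, 185]
200 [177, 177, 177, 177, 177, 116, 121, 136, 143, 146, 141, 129, 111, 170, 181, 181, 198, 198, 199]
220 [188, 188, 188, 188, 188, 123, 120, 135, 142, 144, 140, 128, 110, 171, 187, 185, 184, 183, 183]
240 [94, 93, 93, 93, 92, 78, 117, 132, 140, 142, 139, 126, 106, 84, 92, 93, 97, 98, 100]
```

```bash
python3 -m creep '[{"x":-15,"y":-31.5,"z":5,"rx":0,"ry":0,"rz":0,"grip":0.05},{"x":-15,"y":-31.5,"z":5,"rx":0,"ry":0,"rz":0,"grip":0.05},{"x":-15,"y":-31.5,"z":5,"rx":0,"ry":0,"rz":0,"grip":0.05},{"x":-15,"y":-31,"z":5,"rx":0,"ry":0,"rz":0,"grip":0.05},{"x":0,"y":0,"z":10,"rx":0,"ry":0,"rz":0,"grip":0.05},{"x":0,"y":0,"z":10,"rx":0,"ry":0,"rz":0,"grip":0.05},{"x":0,"y":0,"z":10,"rx":0,"ry":0,"rz":0,"grip":0.05},{"x":0,"y":0,"z":10,"rx":0,"ry":0,"rz":0,"grip":0.05},{"x":0,"y":0,"z":3,"rx":0,"ry":0,"rz":0,"grip":0.05},{"x":0,"y":0,"z":0,"rx":0,"ry":0,"rz":0,"grip":0.05}]'
python3 - <<'E'
from h import *
import pickle
plan([475.7,-205.4,57.3],Rt(-2.4,0))
w=cam('wrist');s=cam('scene')
st=ctrl.get_state();p=st['eef_pos']*1000;C=Ro.from_quat(st['tcp_rot']).as_matrix()
pickle.dump((w,s,p,C),open('w13.pkl','wb'))
tip=(p+C@[131.5,1,-18.7])/1000
print('tip',tip.round(4),proj(s,tip).round(1),proj(w,tip))
sc=cv2.resize(s[0][200:330,130:290],(800,650),interpolation=cv2.INTER_CUBIC)[:600]
cv2.imwrite('pics/s13.png',sc)
g=cv2.GaussianBlur(cv2.cvtColor(w[0],cv2.COLOR_BGR2GRAY),(3,3),0).astype(int)
for v in range(0,120,6):print(v,g[v,270:372:4].tolist())
E
```

```text
time: 18.35
eef_pos: [0.4758, -0.206, 0.0563]
tcp_rot: [1.0, -0.021, -0.001, -0.001]
contact_force: [0.8, 0.0, -1.5]
opening: 0.123
finger_force: 39.1
t18.35 pos [ 475.8 -206.    56.3] shift tool [-0.1 -0.6 -1. ] | shift in target axes [-0.1 -0.6 -1. ] turn deg [-0.07  0.11 -0.02] F [ 0.8  0.  -1.5] open 0.123
tip [ 0.6078 -0.2128  0.0764] [202.6 261.6] [ 319.75200429 -125.36085538]
0 [225, 229, 226, 228, 228, 229, 229, 227, 136, 161, 177, 202, 223, 198, 175, 158, 128, 202, 224, 226, 227, 225, 226, 226, 228, 227]
6 [225, 229, 227, 229, 228, 229, 229, 227, 135, 161, 177, 202, 223, 198, 175, 158, 130, 200, 225, 226, 227, 225, 226, 226, 228, 228]
12 [226, 229, 228, 229, 229, 229, 230, 227, 135, 162, 178, 203, 223, 199, 176, 158, 129, 200, 225, 226, 227, 226, 227, 227, 228, 228]
18 [226, 229, 228, 230, 229, 229, 229, 229, 135, 162, 178, 203, 224, 199, 176, 157, 129, 201, 225, 227, 227, 227, 227, 227, 228, 229]
24 [226, 229, 229, 230, 229, 229, 229, 229, 134, 161, 177, 202, 224, 200, 177, 158, 129, 201, 225, 227, 227, 227, 228, 227, 227, 229]
30 [227, 229, 229, 231, 229, 230, 230, 230, 13
[... 1266 characters left out ...]
4, 203, 204, 205, 201, 220]
90 [228, 230, 232, 217, 206, 208, 202, 207, 135, 141, 156, 195, 212, 183, 158, 144, 122, 202, 199, 204, 204, 203, 205, 205, 201, 207]
96 [228, 229, 224, 211, 206, 208, 202, 206, 134, 140, 156, 191, 210, 176, 158, 144, 121, 202, 200, 204, 204, 203, 206, 205, 202, 207]
102 [229, 224, 209, 211, 206, 207, 202, 206, 143, 141, 178, 173, 187, 175, 158, 143, 124, 203, 200, 204, 205, 203, 206, 205, 203, 207]
108 [228, 205, 208, 211, 207, 208, 202, 206, 142, 158, 155, 169, 186, 174, 159, 144, 123, 203, 200, 205, 206, 203, 207, 205, 204, 207]
114 [206, 206, 208, 212, 207, 207, 202, 205, 149, 157, 155, 168, 184, 173, 158, 143, 123, 203, 201, 205, 206, 204, 208, 205, 205, 207]
```

```bash
python3 -m creep '[{"x":0,"y":-0.5,"z":-1,"rx":0,"ry":0,"rz":0,"grip":0.05},{"x":5,"y":0,"z":0,"rx":0,"ry":0,"rz":0,"grip":0.05},{"x":5,"y":0,"z":0,"rx":0,"ry":0,"rz":0,"grip":0.05},{"x":5,"y":0,"z":0,"rx":0,"ry":0,"rz":0,"grip":0.05},{"x":4,"y":0,"z":0,"rx":0,"ry":0,"rz":0,"grip":0.05},{"x":3,"y":0,"z":0,"rx":0,"ry":0,"rz":0,"grip":0.05},{"x":3,"y":0,"z":0,"rx":0,"ry":0,"rz":0,"grip":0.05},{"x":0,"y":0,"z":0,"rx":0,"ry":0,"rz":0,"grip":0.05},{"x":0,"y":0,"z":0,"rx":0,"ry":0,"rz":0,"grip":0.05},{"x":0,"y":0,"z":0,"rx":0,"ry":0,"rz":0,"grip":0.05}]'
python3 - <<'E'
from h import *
import pickle
plan([475.7,-205.4,57.3],Rt(-2.4,0))
t=cam('top');_,s0,t0=pickle.load(open('w9.pkl','rb'))
# roller moved? compare scene/top crops
s=cam('scene')
for A,B,sl in((s,s0,np.s_[255:330,185:235]),(t,t0,np.s_[135:165,404:426])):
    d=cv2.absdiff(A[0],B[0]).max(2)[sl];print(d.shape,(d>40).sum(),d.mean().round(2))
p=ctrl.get_state()['eef_pos']*1000
O=np.array([682,-215,0.]);a=np.radians(-2.39);F=lambda x,y,z:(O+[x*np.cos(a)-y*np.sin(a),x*np.sin(a)+y*np.cos(a),z])/1000
print(proj(s,F(67,0,76)),proj(t,F(67,0,101)),proj(t,F(-63,0,101)))
E
```

```text
time: 19.28
eef_pos: [0.501, -0.206, 0.0586]
tcp_rot: [1.0, -0.021, -0.0, -0.0]
contact_force: [0.7, -0.8, 0.1]
opening: 0.121
finger_force: 39.1
t19.28 pos [ 501.  -206.    58.6] shift tool [-25.3   0.4   1.3] | shift in target axes [-25.3   0.5   1.3] turn deg [-0.    0.01  0.05] F [ 0.7 -0.8  0.1] open 0.121
(75, 50) 19 2.03
(30, 22) 0 2.63
[210.47274189 308.41349959] [417.09306177 143.46060184] [415.20302218 183.2019558 ]
```

```bash
python3 -m creep '[{"x":6,"y":0,"z":1,"rx":0,"ry":0,"rz":0,"grip":0.05},{"x":7,"y":0,"z":0,"rx":0,"ry":0,"rz":0,"grip":0.05},{"x":7,"y":0,"z":0,"rx":0,"ry":0,"rz":0,"grip":0.05},{"x":7,"y":0,"z":0,"rx":0,"ry":0,"rz":0,"grip":0.05},{"x":7,"y":0,"z":0,"rx":0,"ry":0,"rz":0,"grip":0.05},{"x":7,"y":0,"z":0,"rx":0,"ry":0,"rz":0,"grip":0.05},{"x":7,"y":0,"z":0,"rx":0,"ry":0,"rz":0,"grip":0.05},{"x":5,"y":0,"z":0,"rx":0,"ry":0,"rz":0,"grip":0.05},{"x":3,"y":0,"z":0,"rx":0,"ry":0,"rz":0,"grip":0.05},{"x":0,"y":0,"z":0,"rx":0,"ry":0,"rz":0,"grip":0.05}]'
python3 -m creep '[{"x":2,"y":0,"z":0,"rx":0,"ry":0,"rz":0,"grip":0.05},{"x":2,"y":0,"z":0,"rx":0,"ry":0,"rz":0,"grip":0.05},{"x":2,"y":0,"z":0,"rx":0,"ry":0,"rz":0,"grip":0.05},{"x":2,"y":0,"z":0,"rx":0,"ry":0,"rz":0,"grip":0.05},{"x":0,"y":0,"z":0,"rx":0,"ry":0,"rz":0,"grip":0.05},{"x":0,"y":0,"z":0,"rx":0,"ry":0,"rz":0,"grip":0.05},{"x":0,"y":0,"z":0,"rx":0,"ry":0,"rz":0,"grip":0.05},{"x":0,"y":0,"z":0,"rx":0,"ry":0,"rz":0,"grip":0.05},{"x":0,"y":0,"z":0,"rx":0,"ry":0,"rz":0,"grip":0.05},{"x":0,"y":0,"z":0,"rx":0,"ry":0,"rz":0,"grip":0.05}]'
```

```text
time: 20.22
eef_pos: [0.5578, -0.2085, 0.0578]
tcp_rot: [1.0, -0.02, 0.0, 0.0]
contact_force: [0.7, 0.1, -0.8]
opening: 0.123
finger_force: 39.1
time: 21.05
eef_pos: [0.5651, -0.2087, 0.0578]
tcp_rot: [1.0, -0.021, 0.0, 0.0]
contact_force: [-0.2, -0.6, -1.0]
opening: 0.126
finger_force: 39.1
```

```bash
python3 -m creep '[{"x":2,"y":0,"z":0,"rx":0,"ry":0,"rz":0,"grip":0.05},{"x":2,"y":0,"z":0,"rx":0,"ry":0,"rz":0,"grip":0.05},{"x":2,"y":0,"z":0,"rx":0,"ry":0,"rz":0,"grip":0.05},{"x":2,"y":0,"z":0,"rx":0,"ry":0,"rz":0,"grip":0.05},{"x":1,"y":0,"z":0,"rx":0,"ry":0,"rz":0,"grip":0.05},{"x":1,"y":0,"z":0,"rx":0,"ry":0,"rz":0,"grip":0.05},{"x":0,"y":0,"z":0,"rx":0,"ry":0,"rz":0,"grip":0.05},{"x":0,"y":0,"z":0,"rx":0,"ry":0,"rz":0,"grip":0.05},{"x":0,"y":0,"z":0,"rx":0,"ry":0,"rz":0,"grip":0.05},{"x":0,"y":0,"z":0,"rx":0,"ry":0,"rz":0,"grip":0.05}]'
cat > far.py <<'E'
from h import *
import pickle
# rest check: where does the roller's shift show? measure its open-face/closed-face edges in scene view along axis top line
O=np.array([682,-215,0.]);a=np.radians(-2.39);F=lambda x,y,z:(O+[x*np.cos(a)-y*np.sin(a),x*np.sin(a)+y*np.cos(a),z])/1000
for n in('scene',):
    c=cam(n);g=cv2.cvtColor(c[0],cv2.COLOR_BGR2GRAY).astype('float32')
    for y,z in((0,101),(8,99.7)):
        for rng in((-85,-40),(60,90)):
            xs=np.arange(*rng,1.5);P=np.array([proj(c,F(x,y,z)) for x in xs],'float32')
            v=cv2.remap(g,P[None,:,0],P[None,:,1],1)[0]
            print(n,y,list(zip(xs.tolist(),v.round().astype(int).tolist()))[::2])
E
python3 far.py
```

```text
time: 21.88
eef_pos: [0.575, -0.2092, 0.0578]
tcp_rot: [1.0, -0.021, 0.0, 0.0]
contact_force: [0.2, 0.4, -1.2]
opening: 0.125
finger_force: 39.1
scene 0 [(-85.0, 78), (-82.0, 78), (-79.0, 93), (-76.0, 145), (-73.0, 149), (-70.0, 150), (-67.0, 149), (-64.0, 167), (-61.0, 202), (-58.0, 225), (-55.0, 226), (-52.0, 226), (-49.0, 226), (-46.0, 226), (-43.0, 226)]
scene 0 [(60.0, 246), (63.0, 246), (66.0, 220), (69.0, 160), (72.0, 151), (75.0, 150), (78.0, 122), (81.0, 99), (84.0, 97), (87.0, 87)]
scene 8 [(-85.0, 58), (-82.0, 67), (-79.0, 79), (-76.0, 93), (-73.0, 91), (-70.0, 82), (-67.0, 81), (-64.0, 116), (-61.0, 213), (-58.0, 222), (-55.0, 223), (-52.0, 224), (-49.0, 223), (-46.0, 223), (-43.0, 228)]
scene 8 [(60.0, 243), (63.0, 244), (66.0, 203), (69.0, 153), (72.0, 148), (75.0, 139), (78.0, 110), (81.0, 97), (84.0, 97), (87.0, 77)]
```

```bash
python3 -m creep '[{"x":2,"y":0,"z":0,"rx":0,"ry":0,"rz":0,"grip":0.05},{"x":2,"y":0,"z":0,"rx":0,"ry":0,"rz":0,"grip":0.05},{"x":2,"y":0,"z":0,"rx":0,"ry":0,"rz":0,"grip":0.05},{"x":2,"y":0,"z":0,"rx":0,"ry":0,"rz":0,"grip":0.05},{"x":1,"y":0,"z":0,"rx":0,"ry":0,"rz":0,"grip":0.05},{"x":1,"y":0,"z":0,"rx":0,"ry":0,"rz":0,"grip":0.05},{"x":0,"y":0,"z":0,"rx":0,"ry":0,"rz":0,"grip":0.05},{"x":0,"y":0,"z":0,"rx":0,"ry":0,"rz":0,"grip":0.05},{"x":0,"y":0,"z":0,"rx":0,"ry":0,"rz":0,"grip":0.05},{"x":0,"y":0,"z":0,"rx":0,"ry":0,"rz":0,"grip":0.05}]'
python3 far.py | grep 'e 8'
```

```text
time: 22.77
eef_pos: [0.5852, -0.2095, 0.0578]
tcp_rot: [1.0, -0.02, 0.0, 0.0]
contact_force: [-0.3, 0.3, -1.0]
opening: 0.128
finger_force: 39.1
scene 8 [(-85.0, 56), (-82.0, 52), (-79.0, 61), (-76.0, 65), (-73.0, 69), (-70.0, 72), (-67.0, 63), (-64.0, 83), (-61.0, 107), (-58.0, 124), (-55.0, 194), (-52.0, 221), (-49.0, 224), (-46.0, 224), (-43.0, 224)]
scene 8 [(60.0, 243), (63.0, 244), (66.0, 243), (69.0, 244), (72.0, 216), (75.0, 149), (78.0, 109), (81.0, 97), (84.0, 97), (87.0, 76)]
```

```bash
python3 -m creep '[{"x":1,"y":0,"z":0,"rx":0,"ry":0,"rz":0,"grip":0.05},{"x":0.7,"y":0,"z":0,"rx":0,"ry":0,"rz":0,"grip":0.05},{"x":0,"y":0,"z":0,"rx":0,"ry":0,"rz":0,"grip":0.05},{"x":0,"y":0,"z":0,"rx":0,"ry":0,"rz":0,"grip":0.05},{"x":0,"y":0,"z":0,"rx":0,"ry":0,"rz":0,"grip":0.05},{"x":0,"y":0,"z":0,"rx":0,"ry":0,"rz":0,"grip":0.05},{"x":0,"y":0,"z":0,"rx":0,"ry":0,"rz":0,"grip":0.05},{"x":0,"y":0,"z":0,"rx":0,"ry":0,"rz":0,"grip":0.05},{"x":0,"y":0,"z":0,"rx":0,"ry":0,"rz":0,"grip":0.05},{"x":0,"y":0,"z":0,"rx":0,"ry":0,"rz":0,"grip":0.05}]'
python3 -m creep '[{"x":0.5,"y":0,"z":0,"rx":0,"ry":0,"rz":0,"grip":0.05},{"x":0.5,"y":0,"z":0,"rx":0,"ry":0,"rz":0,"grip":0.05},{"x":0,"y":0,"z":0,"rx":0,"ry":0,"rz":0,"grip":0.05},{"x":0,"y":0,"z":0,"rx":0,"ry":0,"rz":0,"grip":0.05},{"x":0,"y":0,"z":0,"rx":0,"ry":0,"rz":0,"grip":0.05},{"x":0,"y":0,"z":0,"rx":0,"ry":0,"rz":0,"grip":0.05},{"x":0,"y":0,"z":0,"rx":0,"ry":0,"rz":0,"grip":0.05},{"x":0,"y":0,"z":0,"rx":0,"ry":0,"rz":0,"grip":0.05},{"x":0,"y":0,"z":0,"rx":0,"ry":0,"rz":0,"grip":0.05},{"x":0,"y":0,"z":0,"rx":0,"ry":0,"rz":0,"grip":0.05}]'
python3 far.py | grep 'e 8'
```

```text
time: 23.65
eef_pos: [0.5868, -0.2096, 0.0578]
tcp_rot: [1.0, -0.02, 0.0, 0.0]
contact_force: [-0.4, 0.9, -0.2]
opening: 0.123
finger_force: 39.1
time: 24.48
eef_pos: [0.5872, -0.2095, 0.0574]
tcp_rot: [1.0, -0.02, -0.001, -0.0]
contact_force: [-5.4, 0.0, -0.9]
opening: 0.122
finger_force: 39.1
scene 8 [(-85.0, 41), (-82.0, 45), (-79.0, 61), (-76.0, 65), (-73.0, 68), (-70.0, 62), (-67.0, 49), (-64.0, 84), (-61.0, 108), (-58.0, 109), (-55.0, 162), (-52.0, 205), (-49.0, 222), (-46.0, 224), (-43.0, 224)]
scene 8 [(60.0, 244), (63.0, 244), (66.0, 244), (69.0, 244), (72.0, 236), (75.0, 180), (78.0, 114), (81.0, 98), (84.0, 96), (87.0, 76)]
```

```bash
python3 -m creep '[{"x":0,"y":0,"z":1,"rx":0,"ry":0,"rz":0,"grip":0.05},{"x":0,"y":0,"z":1,"rx":0,"ry":0,"rz":0,"grip":0.05},{"x":0,"y":0,"z":1,"rx":0,"ry":0,"rz":0,"grip":0.05},{"x":0,"y":0,"z":1,"rx":0,"ry":0,"rz":0,"grip":0.05},{"x":0,"y":0,"z":0.5,"rx":0,"ry":0,"rz":0,"grip":0.05},{"x":0,"y":0,"z":0,"rx":0,"ry":0,"rz":0,"grip":0.05},{"x":0,"y":0,"z":0,"rx":0,"ry":0,"rz":0,"grip":0.05},{"x":0,"y":0,"z":0,"rx":0,"ry":0,"rz":0,"grip":0.05},{"x":0,"y":0,"z":0,"rx":0,"ry":0,"rz":0,"grip":0.05},{"x":0,"y":0,"z":0,"rx":0,"ry":0,"rz":0,"grip":0.05}]'
```

```text
time: 25.37
eef_pos: [0.5873, -0.2096, 0.0533]
tcp_rot: [1.0, -0.02, -0.001, -0.0]
contact_force: [-6.4, 1.0, 1.1]
opening: 0.126
finger_force: 39.1
```

```bash
python3 -m creep '[{"x":0,"y":0,"z":0,"rx":0,"ry":0,"rz":0,"grip":0.14},{"x":0,"y":0,"z":0,"rx":0,"ry":0,"rz":0,"grip":0.16},{"x":0,"y":0,"z":0,"rx":0,"ry":0,"rz":0,"grip":0.2},{"x":0,"y":0,"z":0,"rx":0,"ry":0,"rz":0,"grip":0.3},{"x":0,"y":0,"z":0,"rx":0,"ry":0,"rz":0,"grip":0.45},{"x":0,"y":0,"z":0,"rx":0,"ry":0,"rz":0,"grip":0.45},{"x":0,"y":0,"z":0,"rx":0,"ry":0,"rz":0,"grip":0.45},{"x":0,"y":0,"z":-10,"rx":0,"ry":0,"rz":0,"grip":0.45},{"x":0,"y":0,"z":-20,"rx":0,"ry":0,"rz":0,"grip":0.45},{"x":0,"y":0,"z":-20,"rx":0,"ry":0,"rz":0,"grip":0.45}]'
python3 -m creep '[{"x":-10,"y":-15,"z":-30,"rx":0,"ry":0,"rz":0,"grip":0.45},{"x":-10,"y":-15,"z":-30,"rx":0,"ry":0,"rz":0,"grip":0.45},{"x":-15,"y":0,"z":-30,"rx":0,"ry":0,"rz":0,"grip":0.45},{"x":-20,"y":0,"z":-30,"rx":0,"ry":0,"rz":0,"grip":0.45},{"x":-25,"y":0,"z":-20,"rx":0,"ry":0,"rz":0,"grip":0.45},{"x":-20,"y":0,"z":0,"rx":0,"ry":0,"rz":0,"grip":0.45},{"x":0,"y":0,"z":0,"rx":0,"ry":0,"rz":0,"grip":0.45},{"x":0,"y":0,"z":0,"rx":0,"ry":0,"rz":0,"grip":0.45},{"x":0,"y":0,"z":0,"rx":0,"ry":0,"rz":0,"grip":0.45},{"x":0,"y":0,"z":0,"rx":0,"ry":0,"rz":0,"grip":0.45}]'
python3 far.py | grep 'e 8'
python3 - <<'E'
from h import *
import pickle
w=cam('wrist');pickle.dump(w,open('w14.pkl','wb'));s=cam('scene')
O=np.array([682,-215,0.]);a=np.radians(-2.39);F=lambda x,y,z:(O+[x*np.cos(a)-y*np.sin(a),x*np.sin(a)+y*np.cos(a),z])/1000
for q in[(-129,0,71),(-55,0,76),(-172,12,28),(-172,85,87)]:print(q,proj(w,F(*q)).round(1),proj(s,F(*q)).round(1))
c=proj(w,F(-110,20,60)).round().astype(int);print(c)
u0,v0=max(c[0]-100,0),max(min(c[1]-75,250),0)
cv2.imwrite('pics/w14.png',cv2.resize(w[0][v0:v0+150,u0:u0+200],(800,600),interpolation=cv2.INTER_CUBIC));print('crop',u0,v0)
plan([500,-150,200])
E
```

```text
time: 26.2
eef_pos: [0.5872, -0.2093, 0.1034]
tcp_rot: [1.0, -0.021, -0.001, -0.0]
contact_force: [0.0, -1.0, 0.0]
opening: 0.449
finger_force: 0.0
time: 27.03
eef_pos: [0.4895, -0.1755, 0.2426]
tcp_rot: [1.0, -0.02, -0.0, -0.0]
contact_force: [-0.6, 0.2, 0.1]
opening: 0.453
finger_force: 0.0
scene 8 [(-85.0, 115), (-82.0, 111), (-79.0, 114), (-76.0, 115), (-73.0, 121), (-70.0, 132), (-67.0, 136), (-64.0, 149), (-61.0, 155), (-58.0, 162), (-55.0, 205), (-52.0, 235), (-49.0, 243), (-46.0, 244), (-43.0, 244)]
scene 8 [(60.0, 243), (63.0, 244), (66.0, 243), (69.0, 244), (72.0, 233), (75.0, 182), (78.0, 116), (81.0, 97), (84.0, 97), (87.0, 76)]
(-129, 0, 71) [353.2 107.8] [201.  247.9]
(-55, 0, 76) [356.2  14.7] [203.9 267.3]
(-172, 12, 28) [336.7 150. ] [207.4 248.5]
(-172, 85, 87) [257.3 158.2] [232.4 224.2]
[331  86]
crop 231 11
t27.18 pos [ 489.4 -175.5  242.4] shift tool [  9.6 -25.9  42.4] | shift in target axes [  9.6 -25.9  42.4] turn deg [0. 0. 0.] F [-0.2 -0.3  0.5] open 0.449
```

View pics/w14.png

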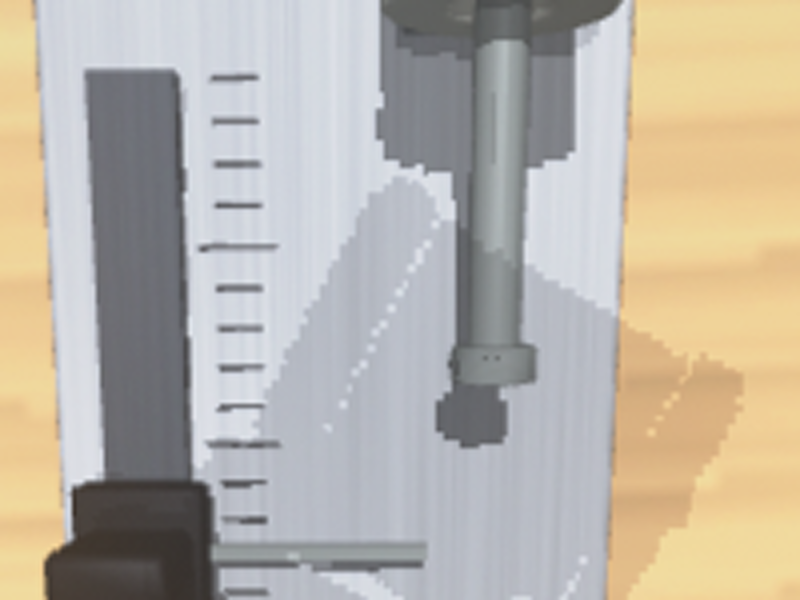

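The rod is fully seated. Its head's outer face edge is at crop (495,385), or image (354.8,107.2). The pointer's end is at crop (427,554), or image (337.7,149.5).

```bash
cat > m.py <<'E'
from h import *
O=np.array([682,-215,0.]);a=np.radians(-2.39)
F=lambda x,y,z:(O+[x*np.cos(a)-y*np.sin(a),x*np.sin(a)+y*np.cos(a),z])/1000
def Fi(X):
    d=X*1000-O;return np.array([d[0]*np.cos(a)+d[1]*np.sin(a),-d[0]*np.sin(a)+d[1]*np.cos(a),d[2]]).round(1)
E
python3 - <<'E'
from m import *
import pickle
w=pickle.load(open('w14.pkl','rb'))
print('cam',Fi(-w[2].T@w[3]))
for z in(61,71,81):print('tail',z,Fi(onz(w,354.75,107.2,z/1000)))
print('pointer',Fi(onz(w,337.7,149.5,.028)),'edges',Fi(onz(w,337,11+541/4,.03))[0],Fi(onz(w,337,11+567/4,.028))[0])
print('plate near edge check', Fi(onz(w,231+495/4,11,.101)))
fin=F(-171,85,60)*1000;plan([fin[0],fin[1],62],Rt(-2.39,0)@np.array([[0,-1,0],[1,0,0],[0,0,1.]]))
plan([fin[0],fin[1],62],Rt(-2.39,0)@np.array([[0,1,0],[-1,0,0],[0,0,1.]]))
print(ctrl.get_state()['qpos'].round(2))
E
```

```text
cam [-128.    30.5  384.4]
tail 61 [-128.5   -2.4   61. ]
tail 71 [-128.5   -1.4   71. ]
tail 81 [-128.5   -0.4   81. ]
pointer [-171.5   10.9   28. ] edges -167.9 -174.9
plate near edge check [-58.4   3.7 101. ]
t27.18 pos [ 489.4 -175.5  242.4] shift tool [ 23.3 -53.4 180.4] | shift in target axes [-53.5 -23.1 180.4] turn deg [2.000e-02 8.000e-02 9.006e+01] F [-0.2 -0.3  0.5] open 0.449
t27.18 pos [ 489.4 -175.5  242.4] shift tool [ 23.3 -53.4 180.4] | shift in target axes [ 53.5  23.1 180.4] turn deg [-8.000e-02  2.000e-02 -8.994e+01] F [-0.2 -0.3  0.5] open 0.449
[-0.54 -0.07  1.94  0.    1.27  1.07]
```

```bash
python3 -m creep '[{"x":0,"y":0,"z":0,"rx":0,"ry":0,"rz":-7,"grip":0.5},{"x":0,"y":0,"z":0,"rx":0,"ry":0,"rz":-7,"grip":0.5},{"x":0,"y":0,"z":0,"rx":0,"ry":0,"rz":-7,"grip":0.5},{"x":0,"y":0,"z":0,"rx":0,"ry":0,"rz":-7,"grip":0.5},{"x":0,"y":0,"z":0,"rx":0,"ry":0,"rz":-7,"grip":0.5},{"x":0,"y":0,"z":0,"rx":0,"ry":0,"rz":-7,"grip":0.5},{"x":0,"y":0,"z":0,"rx":0,"ry":0,"rz":-7,"grip":0.5},{"x":0,"y":0,"z":0,"rx":0,"ry":0,"rz":-7,"grip":0.5},{"x":0,"y":0,"z":0,"rx":0,"ry":0,"rz":-7,"grip":0.5},{"x":0,"y":0,"z":0,"rx":0,"ry":0,"rz":-7,"grip":0.5}]'
python3 -m creep '[{"x":0,"y":0,"z":0,"rx":0,"ry":0,"rz":-7,"grip":0.5},{"x":0,"y":0,"z":0,"rx":0,"ry":0,"rz":-7,"grip":0.5},{"x":0,"y":0,"z":0,"rx":0,"ry":0,"rz":-6,"grip":0.5},{"x":18,"y":8,"z":20,"rx":0,"ry":0,"rz":0,"grip":0.5},{"x":18,"y":8,"z":20,"rx":0,"ry":0,"rz":0,"grip":0.5},{"x":17.5,"y":7,"z":20,"rx":0,"ry":0,"rz":0,"grip":0.5},{"x":0,"y":0,"z":20,"rx":0,"ry":0,"rz":0,"grip":0.5},{"x":0,"y":0,"z":20,"rx":0,"ry":0,"rz":0,"grip":0.5},{"x":0,"y":0,"z":0,"rx":0,"ry":0,"rz":0,"grip":0.5},{"x":0,"y":0,"z":0,"rx":0,"ry":0,"rz":0,"grip":0.5}]'
python3 - <<'E'
from m import *
fin=F(-171.5,85,52)*1000;plan(fin,Rt(87.61,0))
E
```

```text
time: 28.02
eef_pos: [0.4894, -0.1755, 0.2427]
tcp_rot: [0.829, 0.559, -0.0, -0.0]
contact_force: [-0.8, 0.1, 0.1]
opening: 0.5
finger_force: 0.0
time: 28.85
eef_pos: [0.5137, -0.1226, 0.1418]
tcp_rot: [0.721, 0.693, -0.001, -0.002]
contact_force: [-0.5, 0.7, 0.1]
opening: 0.501
finger_force: 0.0
t28.85 pos [ 513.7 -122.6  141.8] shift tool [-0.4  0.8 89.8] | shift in target axes [-0.3  0.6 89.8] turn deg [-0.18 -0.07  0.06] F [-0.5  0.7  0.1] open 0.501
```

```bash
python3 -m creep '[{"x":0,"y":0.7,"z":20,"rx":0,"ry":0,"rz":0,"grip":0.5},{"x":0,"y":0,"z":20,"rx":0,"ry":0,"rz":0,"grip":0.5},{"x":0,"y":0,"z":20,"rx":0,"ry":0,"rz":0,"grip":0.5},{"x":0,"y":0,"z":20,"rx":0,"ry":0,"rz":0,"grip":0.5},{"x":0,"y":0,"z":9,"rx":0,"ry":0,"rz":0,"grip":0.5},{"x":0,"y":0,"z":0,"rx":0,"ry":0,"rz":0,"grip":0.35},{"x":0,"y":0,"z":0,"rx":0,"ry":0,"rz":0,"grip":0.25},{"x":0,"y":0,"z":0,"rx":0,"ry":0,"rz":0,"grip":0.1},{"x":0,"y":0,"z":0,"rx":0,"ry":0,"rz":0,"grip":0.1},{"x":0,"y":0,"z":0,"rx":0,"ry":0,"rz":0,"grip":0.1}]' 25
python3 - <<'E'
from m import *
fin=F(-171.5,85,52)*1000;plan(fin,Rt(87.61,0)); print(Fi(ctrl.get_state()['eef_pos']))
E
```

```text
time: 29.68
eef_pos: [0.5163, -0.1238, 0.0561]
tcp_rot: [0.721, 0.693, 0.001, 0.002]
contact_force: [-0.2, -0.2, 2.3]
opening: 0.158
finger_force: 30.0
t29.68 pos [ 516.3 -123.8   56.1] shift tool [ 0.8 -2.1  4.1] | shift in target axes [ 0.8 -2.1  4.1] turn deg [0.19 0.1  0.05] F [-0.2 -0.2  2.3] open 0.158
[-169.4   84.2   56.1]
```

```bash
python3 -m creep '[{"x":0,"y":4,"z":0,"rx":0,"ry":0,"rz":0,"grip":0.1},{"x":0,"y":6,"z":0,"rx":0,"ry":0,"rz":0,"grip":0.1},{"x":0,"y":7,"z":0,"rx":0,"ry":0,"rz":0,"grip":0.1},{"x":0,"y":7,"z":0,"rx":0,"ry":0,"rz":0,"grip":0.1},{"x":0,"y":7,"z":0,"rx":0,"ry":0,"rz":0,"grip":0.1},{"x":0,"y":6,"z":0,"rx":0,"ry":0,"rz":0,"grip":0.1},{"x":0,"y":3,"z":0,"rx":0,"ry":0,"rz":0,"grip":0.1},{"x":0,"y":1,"z":0,"rx":0,"ry":0,"rz":0,"grip":0.1},{"x":0,"y":0,"z":0,"rx":0,"ry":0,"rz":0,"grip":0.1},{"x":0,"y":0,"z":0,"rx":0,"ry":0,"rz":0,"grip":0.1}]'
python3 - <<'E'
from m import *
s=ctrl.get_state();print(Fi(s['eef_pos']),s['contact_force'].round(1))
E
```

```text
time: 30.52
eef_pos: [0.5577, -0.1254, 0.056]
tcp_rot: [0.721, 0.693, 0.001, 0.002]
contact_force: [0.3, -0.3, 4.3]
opening: 0.159
finger_force: 30.4
[-127.9   84.3   56. ] [ 0.3 -0.3  4.3]
```

```bash
python3 -m creep '[{"x":0,"y":0,"z":0,"rx":0,"ry":0,"rz":0,"grip":0.18},{"x":0,"y":0,"z":0,"rx":0,"ry":0,"rz":0,"grip":0.3},{"x":0,"y":0,"z":0,"rx":0,"ry":0,"rz":0,"grip":0.45},{"x":0,"y":0,"z":0,"rx":0,"ry":0,"rz":0,"grip":0.45},{"x":0,"y":0,"z":-15,"rx":0,"ry":0,"rz":0,"grip":0.45},{"x":0,"y":0,"z":-30,"rx":0,"ry":0,"rz":0,"grip":0.45},{"x":0,"y":0,"z":-35,"rx":0,"ry":0,"rz":0,"grip":0.45},{"x":0,"y":0,"z":-35,"rx":0,"ry":0,"rz":0,"grip":0.45},{"x":0,"y":0,"z":-35,"rx":0,"ry":0,"rz":0,"grip":0.45},{"x":0,"y":0,"z":-35,"rx":0,"ry":0,"rz":0,"grip":0.45}]'
python3 -m creep '[{"x":-30,"y":0,"z":0,"rx":0,"ry":0,"rz":0,"grip":0.45},{"x":-30,"y":0,"z":0,"rx":0,"ry":0,"rz":0,"grip":0.45},{"x":-30,"y":0,"z":0,"rx":0,"ry":0,"rz":0,"grip":0.45},{"x":-30,"y":0,"z":0,"rx":0,"ry":0,"rz":0,"grip":0.45},{"x":-20,"y":0,"z":0,"rx":0,"ry":0,"rz":0,"grip":0.45},{"x":0,"y":0,"z":0,"rx":0,"ry":0,"rz":0,"grip":0.45},{"x":0,"y":0,"z":0,"rx":0,"ry":0,"rz":0,"grip":0.45},{"x":0,"y":0,"z":0,"rx":0,"ry":0,"rz":0,"grip":0.45},{"x":0,"y":0,"z":0,"rx":0,"ry":0,"rz":0,"grip":0.45},{"x":0,"y":0,"z":0,"rx":0,"ry":0,"rz":0,"grip":0.45}]'
python3 - <<'E'
from m import *
import pickle
w=cam('wrist');pickle.dump(w,open('w15.pkl','wb'));cv2.imwrite('pics/w15.png',w[0])
print('cam',Fi(-w[2].T@w[3]))
g=cv2.cvtColor(w[0],cv2.COLOR_BGR2GRAY).astype('float32')
def prof(y,z,xs):
    P=np.array([proj(w,F(x,y,z)) for x in xs],'float32');print('row',P[0],P[-1]);v=cv2.remap(g,P[None,:,0],P[None,:,1],1)[0];return list(zip(xs.tolist(),v.round().astype(int).tolist()))
xs=np.arange(-145,-105,1.)
for y in(16,25,35):print('pointer y',y,prof(y,28,xs))
for y,z in((-1,81),(-5,79),(3,79)):print('head',y,prof(y,z,xs))
E
```

```text
time: 31.35
eef_pos: [0.5554, -0.1245, 0.2405]
tcp_rot: [0.721, 0.692, -0.0, -0.0]
contact_force: [0.7, 0.4, -0.1]
opening: 0.451
finger_force: 0.0
time: 32.18
eef_pos: [0.5503, -0.2634, 0.2392]
tcp_rot: [0.721, 0.693, 0.0, -0.0]
contact_force: [-0.2, 0.5, 0.6]
opening: 0.452
finger_force: 0.0
cam [-130.    11.5  381.3]
row [304.35748 101.79718] [343.16907 101.88838]
pointer y 16 [(-145.0, 219), (-144.0, 220), (-143.0, 219), (-142.0, 213), (-141.0, 211), (-140.0, 220), (-139.0, 219), (-138.0, 220), (-137.0, 220), (-136.0, 216), (-135.0, 185), (-134.0, 135), (-133.0, 135), (-132.0, 141), (-131.0, 173), (-130.0, 212), (-129.0, 205), (-128.0, 205), (-127.0, 203), (-126.0, 198), (-125.0, 194), (-124.0, 204), (-123.0, 221), (-122.0, 221), (-121.0, 221), (-120.0, 221), (-119.0, 221), (-118.0, 220), (-117.0, 220), (-116.0, 220), (-115.0, 221), (-114.0, 221), (-113.0, 221), (-112.0, 221), (-111.0, 221), (-110.0, 221), (-109.0, 221), (-108.0, 221), (-107.0, 221), (-106.0, 221)]
row [304.27304  92.415  ] [343.357    92.50766]
pointer y 25 [(-145.0, 218), (-144.0, 218), (-143.0, 218), (-142.0, 
[... 2479 characters left out ...]
108.0, 124), (-107.0, 130), (-106.0, 130)]
row [302.00653 116.56094] [346.86472  116.664894]
head 3 [(-145.0, 187), (-144.0, 187), (-143.0, 183), (-142.0, 142), (-141.0, 105), (-140.0, 104), (-139.0, 104), (-138.0, 104), (-137.0, 103), (-136.0, 104), (-135.0, 104), (-134.0, 104), (-133.0, 104), (-132.0, 103), (-131.0, 104), (-130.0, 104), (-129.0, 104), (-128.0, 125), (-127.0, 141), (-126.0, 142), (-125.0, 142), (-124.0, 142), (-123.0, 141), (-122.0, 145), (-121.0, 137), (-120.0, 138), (-119.0, 147), (-118.0, 148), (-117.0, 148), (-116.0, 148), (-115.0, 148), (-114.0, 148), (-113.0, 148), (-112.0, 149), (-111.0, 149), (-110.0, 149), (-109.0, 149), (-108.0, 149), (-107.0, 149), (-106.0, 148)]
```

Run:
```python
from m import *
import pickle
w=pickle.load(open('w15.pkl','rb'))
im=w[0].astype('float32')
def prof(ys,z,xs):
    acc=0
    for y in ys:
        P=np.array([proj(w,F(x,y,z)) for x in xs],'float32');acc=acc+cv2.remap(im,P[None,:,0],P[None,:,1],1)[0]
    return acc/len(ys)
xs=np.arange(-137,-120,.5)
v=prof(np.arange(14,36,.7),28,xs)
for x,c in zip(xs,v.round().astype(int).tolist()):print(x,c,end=' ')
print()
ys=np.arange(-5,6,.7)
xs=np.arange(-132,-118,.5);v=prof(ys,80,xs)
for x,c in zip(xs,v.round().astype(int).tolist()):print(x,c,end=' ')
# pointer end along y
print();ys=np.arange(4,22,1.)
print([(y,int(prof([y],28,np.arange(-129,-126,.5)).mean())) for y in ys])
# other objects: before/after check of bystanders in scene view
a=pickle.load(open('c0.pkl','rb'))[0];b=cam('scene')
for n,X in(('bottle',(.686,-.068,.06)),('sockA',(.662,.31,.105)),('sockB',(.631,.117,.105))):
    u,r=proj(a,X).astype(int);d=cv2.absdiff(a[0],b[0]).max(2)[r-20:r+20,u-15:u+15];print(n,u,r,d.mean().round(1),(d>50).sum())
```

```text
-137.0 [227, 219, 215] -136.5 [226, 219, 215] -136.0 [223, 214, 210] -135.5 [216, 207, 202] -135.0 [192, 183, 179] -134.5 [156, 148, 144] -134.0 [141, 134, 131] -133.5 [140, 134, 130] -133.0 [140, 134, 130] -132.5 [140, 134, 130] -132.0 [143, 137, 133] -131.5 [148, 141, 138] -131.0 [160, 154, 150] -130.5 [177, 172, 166] -130.0 [192, 188, 181] -129.5 [204, 202, 193] -129.0 [209, 207, 197] -128.5 [209, 207, 197] -128.0 [209, 207, 197] -127.5 [209, 207, 197] -127.0 [208, 205, 196] -126.5 [206, 202, 194] -126.0 [204, 198, 191] -125.5 [201, 193, 188] -125.0 [204, 194, 190] -124.5 [208, 199, 194] -124.0 [215, 206, 202] -123.5 [223, 216, 211] -123.0 [226, 219, 215] -122.5 [226, 219, 215] -122.0 [226, 219, 215] -121.5 [226, 219, 215] -121.0 [226, 219, 215] -120.5 [226, 219, 215] 
-132.0 [111, 107, 104] -131.5 [114, 109, 107] -131.0 [116, 111, 109] -130.5 [116, 111, 109] -130.0 [116, 111, 109] -129.5 [115, 110, 108] -129.0 [116, 112, 109] -128.5 [118, 114, 111] -128.0 [130, 127, 123] -127.5 [141, 139, 133] -127.0 [143, 142, 136] -126.5 [144, 143, 137] -126.0 [144, 143, 137] -125.5 [145, 144, 138] -125.0 [146, 145, 139] -124.5 [147, 145, 139] -124.0 [147, 145, 139] -123.5 [146, 144, 139] -123.0 [145, 144, 138] -122.5 [144, 142, 137] -122.0 [145, 143, 138] -121.5 [145, 144, 138] -121.0 [137, 136, 130] -120.5 [133, 132, 127] -120.0 [138, 137, 132] -119.5 [143, 141, 136] -119.0 [147, 145, 139] -118.5 [147, 146, 140] 
[(np.float64(4.0), 115), (np.float64(5.0), 123), (np.float64(6.0), 157), (np.float64(7.0), 165), (np.float64(8.0), 191), (np.float64(9.0), 215), (np.float64(10.0), 198), (np.float64(11.0), 197), (np.float64(12.0), 202), (np.float64(13.0), 205), (np.float64(14.0), 204), (np.float64(15.0), 204), (np.float64(16.0), 204), (np.float64(17.0), 204), (np.float64(18.0), 204), (np.float64(19.0), 204), (np.float64(20.0), 204), (np.float64(21.0), 204)]
bottle 273 271 0.9 0
sockA 412 209 1.0 0
sockB 338 221 1.1 0
```

```bash
python3 far.py | grep 'e 8' | cut -c1-330; python3 -c "
from plant import sign_off
print(sign_off())"
```

```text
scene 8 [(-85.0, 117), (-82.0, 117), (-79.0, 125), (-76.0, 125), (-73.0, 129), (-70.0, 138), (-67.0, 139), (-64.0, 152), (-61.0, 155), (-58.0, 162), (-55.0, 205), (-52.0, 235), (-49.0, 243), (-46.0, 244), (-43.0, 244)]
scene 8 [(60.0, 244), (63.0, 244), (66.0, 243), (69.0, 244), (72.0, 233), (75.0, 181), (78.0, 116), (81.0, 97), (84.0, 97), (87.0, 76)]
the job is handed in; nothing more can be done
None
```

The job is handed in at about 32 s: the roller is on the bars and home against the stop, the rod is bottomed in its bore, the pointer measures within about 0.5 mm of the rod head's outer face, and the sockets and bottle have not moved.

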